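Hang the hook-on caddy in the slat rack and stand the strainer in it

TASK

Hang the small steel hook-on caddy in the empty bay of the slat rack: tip it so that its hook lip goes into the groove, then let it down until it hangs level and flat by its own hook, and let go. Then stand the little strainer upright on the caddy's floor, its handle out over the low front wall. Leave the other things on the counter where they are.

Things in the scene. Friction and masses are not known exactly. Their poses are not given: they have to be found in the camera images.
- rack: Fixed aluminium slat rack on two dark posts, 460 mm wide (y), 227 high, yaw varies. Origin at counter height under the middle of its face; the face is its plane x = 0 and looks to its -x, to the robot; +x goes into it. One groove along y near the top (see groove), ends capped. Rest slat below, face at x 0, z 98 to 126. Three bays at y -135, 0, +135, two taken. Posts are behind x 34.
- groove (a point): Front edge, middle, of the groove's floor: at x 0, y 0, z 170 mm of the rack; axes as the rack's. Floor from x 0 to 34. The mouth is 22 mm high (z 170 to 192) under a front lip, x 0 to 3, z 192 to 222. Behind that lip the groove is free from x 3 to 30 and up to z 222, under a 5 mm roof.
- bay: Mark of the empty bay: a black rubber strip 40 x 10 mm (about 1 mm thick, look only) on the rest slat, centred 112 mm above this origin. Origin on the rack's face plane, at counter height (z = 0), at the middle of the empty bay; axes parallel to the rack's. Fixed.
- spice_bin: Fixed, hung in one of the bays: steel bin 86 mm wide (y), with two jars, standing 60 mm out from the rack's face, from z 96 to 183. Origin on the face plane at the middle of its bay, at counter height; axes as the rack's.
- cup_shelf: Fixed, hung in one of the bays: steel shelf 86 mm wide (y), 66 mm out from the face, from z 96, with a white cup up to z 155. Origin as for spice_bin.
- caddy: Loose open steel bin with a hook at its back, upright on the counter, 0.18 to 0.31 kg. Box 60 mm deep (x), 58 wide (y), sheet 3 mm. Origin at the middle of its underside, front looks to its -x. Side walls 52 high (grip across them), front wall 30 high, floor top at z 3, back wall 77 high with its outer face at x +30. Hung, its origin is 96 mm over the counter, 30 to 33 in front of the rack's face.
- caddy_hook (a point): Foot of the caddy's hook, at x 30, y 0, z 74 mm of the caddy. A tongue 44 mm wide runs back from here, x 30 to 39, z 74 to 77; at its end a lip stands up, x 36 to 39, z 74 to 101. Hung, the tongue rests on the groove's floor and the lip is behind the rack's front lip. Too tall to go straight in: with the caddy's front raised about 40 degrees it enters freely, then turns down.
- caddy_lip (a point): Top edge, middle, of the caddy's hook lip: at x 37.5, y 0, z 101 mm in the caddy's frame.
- strainer: Loose small steel strainer, about 0.09 kg (varies), standing on its flat bottom: round basket, 34 mm across at the bottom, 40 at the rim, 45 high, with a straight level handle 10 mm wide and 6 thick from the rim along its -x, from x -19 to -99, z 39 to 45. Origin at the middle of the basket's underside, z up.
- tin: Bystander, loose: plain open steel tin without a hook, 62 x 58 x 60 mm high. Origin at the middle of its underside.
- dish: Bystander, loose: brown ceramic dish, 96 mm across, 32 high. Origin at the middle of its underside.
- pinch_bowl: Bystander, loose: small lime bowl, 76 mm across, 34 high. Origin at the middle of its underside.
- jar: Bystander, loose: closed glass jar with a dark lid, 44 mm across, 92 high. Origin at the middle of its underside.
- kawali: Bystander, loose, heavy: aluminium pan with two loop handles along its x, 260 mm across (320 over the handles), 75 high. Origin at the middle of its underside.
- lid: Bystander, loose: glass lid 200 mm across with a steel knob, 64 high. Origin at the middle of its underside.

How it is judged:
On the way:
1. the caddy hangs level in the empty bay by its own hook, let go, the strainer not yet in it (x of caddy_lip in the frame of rack between 0.002 and 0.02 m and z of caddy_lip in the frame of rack between 0.1935 and 0.202 m and angle between caddy's own z axis and vertical below 0.12 rad and angle between the y axis of caddy and the y axis of rack, either way round below 0.12 rad and y of caddy in the frame of bay between -0.045 and 0.045 m and linear speed of caddy below 0.02 m/s and contact force between the fingers and caddy below 0.3 N and distance between strainer and caddy above 0.08 m), for 0.3 s.
At the end, for the whole second after the job is handed in: Caddy hung in the empty bay: lip tip 2-20 mm behind the face, 193.5-202 mm high, level and square within 0.12 rad, within 45 mm of mid-bay. Strainer in it within 16 mm in x and y, under 10 mm above its origin, upright within 0.17 rad, handle to the front within 0.6 rad. Both released, at rest (x of caddy_lip in the frame of rack between 0.002 and 0.02 m and z of caddy_lip in the frame of rack between 0.1935 and 0.202 m and angle between caddy's own z axis and vertical below 0.12 rad and angle between the y axis of caddy and the y axis of rack, either way round below 0.12 rad and y of caddy in the frame of bay between -0.045 and 0.045 m and linear speed of each of caddy, strainer below 0.02 m/s and x of strainer in the frame of caddy between -0.016 and 0.016 m and y of strainer in the frame of caddy between -0.016 and 0.016 m and z of strainer in the frame of caddy between -0.002 and 0.01 m and angle between the x axis of strainer and the x axis of caddy, either way round below 0.6 rad and angle between strainer's own z axis and vertical below 0.17 rad); the robot touches nothing.
It fails at once if one of the other things on the counter (kawali, glass lid, dish, pinch bowl, tin, jar) is moved more than 30 mm (distance of any of kawali, lid, dish, pinch_bowl, tin, jar from where it was at the start of the episode above 0.03 m).
It fails at once if the jar is knocked over (angle between jar's own z axis and vertical above 0.6 rad).
It also fails if it takes over 61 s, if anything falls off the work surface, if the arm or the gripper's body presses on something with over 40 N, if the wrist force passes 120 N, or if a joint passes its speed limit or range.

ROBOT

A 6-joint arm with a two-finger parallel gripper is mounted at the origin on the work surface. World frame = base frame: x ahead of the robot, y to its left, z up, the work surface at z = 0. Lengths are in m, angles in rad, forces in N, time in s.
With the tool pointing down it reaches from about 0.325 to 0.9 m from the base axis. Payload 3.5 kg.
Tool frame: the origin (TCP) lies midway between the tips of the shut fingers; the grasp point (between the pads) lies 19 mm behind it; z points along the fingers, y is the direction in which the jaws open and shut (so a half turn about z gives the same grasp; the last joint's range is limited). The gripper opens to 85 mm and grips with 20 to 120 N. Pads are 22 mm wide; open, the fingers measure 114 mm over their backs; the gripper's body (76 mm by 85 mm) begins 54 mm behind the grasp point. The pads swing forward as they close: fully open they stand 13 mm farther back than shut.
Start: joints at [-1.261, 0.276, -0.026, 1.268, 0, 1.467], TCP at [0.251, -0.573, 0.231] pointing down, gripper open.
Joint ranges: [-3.12, 3.12], [-0.85, 1.88], [-1.08, 1.24], [-1.95, 2.15], [-1.57, 1.53], [-3.14, 3.14]. Speed limits (rad/s): [2.57, 2.57, 3.14, 3.14, 3.14, 3.14].

INTERFACE

Orientations are given as a unit quaternion [x, y, z, w].
In Python, from bench import observe, eyes, manip gives the robot as it stands. The module is installed in compiled form; this text tells all that it offers.
- The arm moves only by the tool apply_moves, never from a script. Its argument "motion" is a list of rows, each a list of 4 numbers: the shift along the tool's x, y, z in mm, then the turn about the tool's z in degrees. A call has 1 to 20 rows; each row is the pose to reach, as a shift and turn from the pose measured when the call began, along the tool's axes at that moment; what a row does not reach only later rows make up. A row lasts 1/10 s, in which the tool goes at most 50 mm and 8.59 degrees, less where a joint would pass 70% of its speed; a pose out of reach is approached as far as the arm can. A call with a gripper value outside its range is refused whole. "claw" is the opening, from -1 (shut) to 1 (fully open), so that 0 is half open, set as the call begins (left out, the last holds). The fingers move at their own pace and stop on an object; "squeeze" is the grip in N (left out, the last holds). Time passes only in rows, so rows that repeat a pose let the fingers close. It gives the time, the measured TCP pose, the force and the opening at its end, in the units of the state.
- observe(): the state, without advancing time (a new reading comes with each control period).
- eyes.grab_frame(name): name is "scene" or "top"; returns the picture (420x560x3 uint8, red, green, blue); there is no depth.
- eyes.camera_params(name): a dict with "fx", "fy", "cx", "cy" (pixels), "T" (4x4, takes a point from camera to world coordinates). Camera axes: x right, y down, z forward; pixel columns grow to the right and rows downward; lengths in m; the calibration is good to about 2 mm. A picture is of the moment at which its call begins. camera_params takes no time and is no camera call.
- manip.close_job(): hands the job in, once; it reports no verdict.
The state is a dict: "clock": time; "joint_pos": joint angles; "qvel": joint speeds; "joint_torque": joint torques, N m; "tcp_pos": TCP position; "tool_rot": TCP orientation; "ft_force": force on the tool from outside, world axes, zero at the start; "torque": the same for the moment, N m; "finger_gap": opening from 0.0 (shut) to 1.0 (fully open).
Only numpy, scipy, OpenCV 4.12 (cv2) and the standard library are available. Lean on these libraries where they do the work, as an engineer would, in place of code of your own. Each camera call takes 0.05 s, during which the arm holds its last target.

## Working session

There is one attempt and no reset: what is moved stays moved. The work goes in short steps, Python scripts to look and compute and a tool call to move; the robot and the scene stay as the last step left them, time stands still between calls to the robot, and variables do not carry over. Pictures are saved under pics/ and viewed, and the job is handed in when it is done.

Besides the shell and the picture viewer there is one more tool, called after ">>>" in YAML: its name, and indented under it one key for each argument. apply_moves: Moves the arm, as the interface text tells. Its arguments: {"type":"object","properties":{"motion":{"type":"array"},"claw":{"type":"number"},"squeeze":{"type":"number"}},"required":["motion"]}

```bash
mkdir -p pics; ls
python3 - <<'E'
from bench import observe, eyes, manip
import cv2,json,numpy as np
s=observe()
for k,v in s.items(): print(k,np.round(v,4))
for n in ("scene","top"):
    im=eyes.grab_frame(n); cv2.imwrite(f"pics/{n}0.png",im[:,:,::-1])
    c=eyes.camera_params(n); print(n,c['fx'],c['fy'],c['cx'],c['cy']);print(np.round(c['T'],4))
E
```

```text
pics
clock 0.0
joint_pos [-1.2614  0.2772 -0.0279  1.268  -0.      1.4674]
qvel [-0.0007  0.0015  0.0006  0.0015 -0.0013 -0.0013]
joint_torque [ 5.00000e-04 -4.45508e+01  2.95205e+01  1.65000e-02 -0.00000e+00
 -0.00000e+00]
tcp_pos [ 0.2505 -0.5718  0.2301]
tool_rot [ 9.788e-01  2.050e-01 -1.000e-04 -1.100e-03]
ft_force [ 0.3099 -0.011  -0.3146]
torque [ 0.0062 -0.0015 -0.0355]
finger_gap 1.0015
scene 497.29913785067225 497.29913785067225 277.10751870218286 216.77860894121417
[[ 0.6262  0.6358 -0.4512  1.309 ]
 [ 0.7795 -0.4996  0.3778 -0.5743]
 [ 0.0148 -0.5884 -0.8085  1.4475]
 [ 0.      0.      0.      1.    ]]
top 497.53403542634686 497.53403542634686 289.67955562822743 211.14668612431885
[[ 0.0108 -0.9882  0.1528  0.2565]
 [-0.9999 -0.0101  0.0053  0.0278]
 [-0.0037 -0.1528 -0.9882  2.0634]
 [ 0.      0.      0.      1.    ]]
```

View pics/scene0.png

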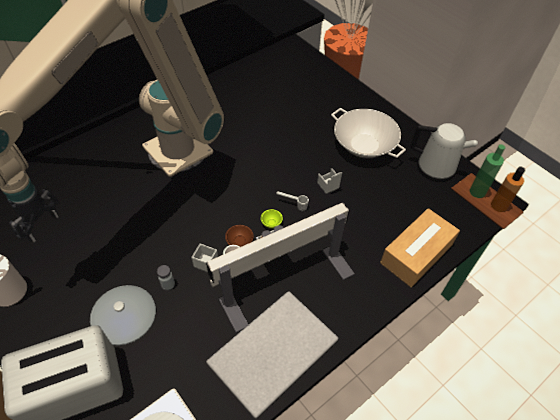

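View pics/top0.png

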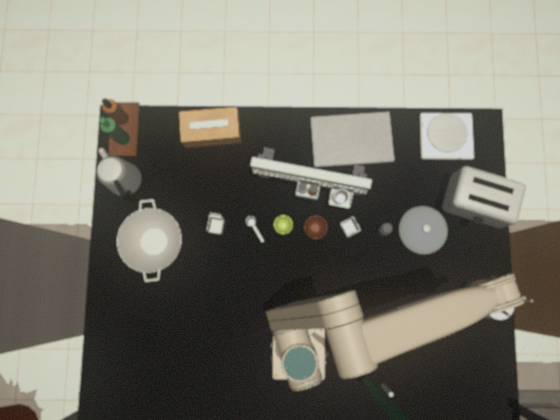

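```bash
cat > h.py <<'E'
import numpy as np, cv2, json
from bench import observe, eyes
def P(n,pts,c={}):
    if n not in c: c[n]=eyes.camera_params(n)
    k=c[n]; T=np.linalg.inv(np.array(k['T'])); p=np.atleast_2d(pts)@T[:3,:3].T+T[:3,3]
    return np.c_[k['fx']*p[:,0]/p[:,2]+k['cx'],k['fy']*p[:,1]/p[:,2]+k['cy']]
def ray(n,uv,z):
    k=eyes.camera_params(n);T=np.array(k['T']);d=T[:3,:3]@np.array([(uv[0]-k['cx'])/k['fx'],(uv[1]-k['cy'])/k['fy'],1.])
    return T[:3,3]+d*(z-T[2,3])/d[2]
def crop(src,dst,u0,v0,u1,v1,s):
    im=cv2.imread(src) if isinstance(src,str) else src
    c=cv2.resize(im[v0:v1,u0:u1],None,fx=s,fy=s,interpolation=cv2.INTER_CUBIC)
    c=np.clip((c/255.)**0.7*255,0,255).astype(np.uint8)
    cv2.imwrite(dst,c)
E
python3 - <<'E'
from h import *
crop('pics/scene0.png','pics/s0a.png',190,160,370,295,4)
crop('pics/top0.png','pics/t0a.png',195,140,385,250,4)
E
```

```text
(no output)
```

View pics/s0a.png

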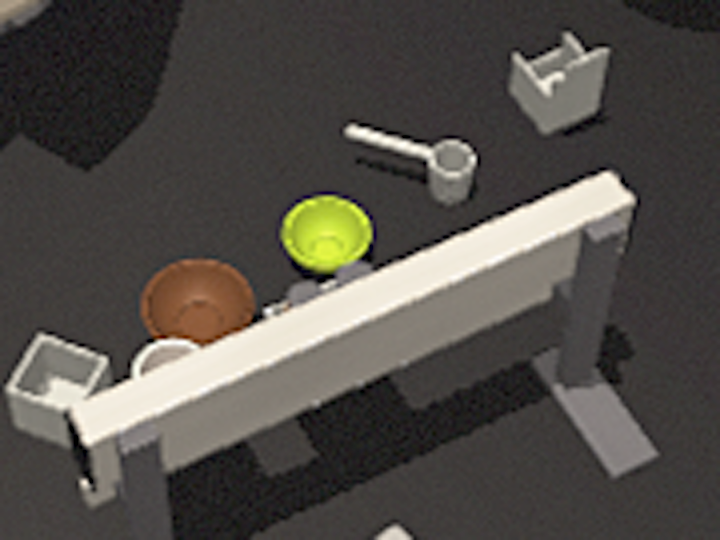

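View pics/t0a.png

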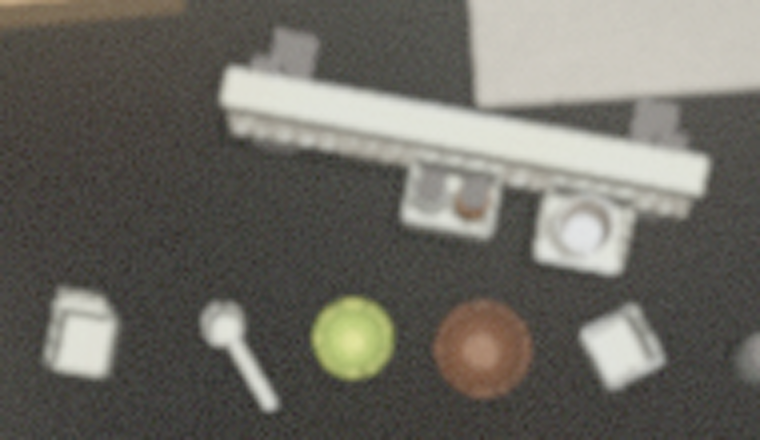

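Run:
```python
from h import *
from scipy.optimize import least_squares
mod=np.array([[0,-.23,.227],[.034,-.23,.227],[0,.23,.227],[.034,.23,.227]])
sc=np.array([[70,410],[87,443],[613,171],[635,200]])/4+[190,160]
tp=np.array([[700,195],[709,155],[220,105],[230,66]])/4+[195,140]
def W(p,m):
    c,s=np.cos(p[2]),np.sin(p[2]);return np.c_[p[0]+c*m[:,0]-s*m[:,1],p[1]+s*m[:,0]+c*m[:,1],m[:,2]]
f=lambda p:np.r_[(P('scene',W(p,mod))-sc).ravel(),(P('top',W(p,mod))-tp).ravel()]
r=least_squares(f,[.7,.03,-.1]);print(r.x,np.round(f(r.x).reshape(-1,2),1))
p=r.x
# ROI approx
for n,uvs in (('top',[(215,224),(250,221)]),('scene',[(329,182),(303,203)])):
    for uv in uvs: print(n,ray(n,uv,.03))
crop('pics/scene0.png','pics/s0b.png',300,160,360,205,12)
crop('pics/top0.png','pics/t0b.png',195,205,275,255,10)
a=cv2.imread('pics/scene0.png')[160:205,305:355].max(2); print(np.percentile(a,[5,50,80,95,99]))
```

```text
[ 0.67126392 -0.03567058 -0.18075444] [[-0.8  0.2]
 [-0.2  1.2]
 [-0.3  0.1]
 [ 0.3  0.6]
 [-0.4 -0.3]
 [-1.1  1. ]
 [-0.2 -0.4]
 [-0.9  0.8]]
top [0.5141904  0.34597705 0.03      ]
top [0.5281525  0.20197643 0.03      ]
scene [0.51243035 0.34033721 0.03      ]
scene [0.52766406 0.19994428 0.03      ]
[ 21.    29.    54.6  111.   194.02]
```

View pics/s0b.png

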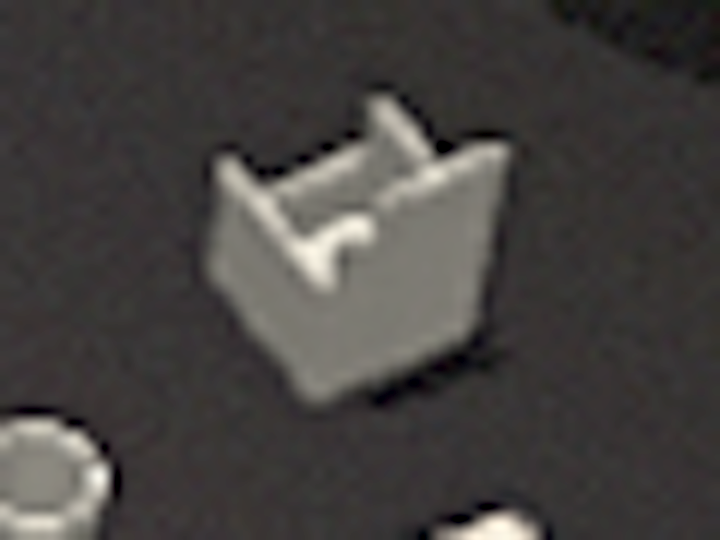

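View pics/t0b.png

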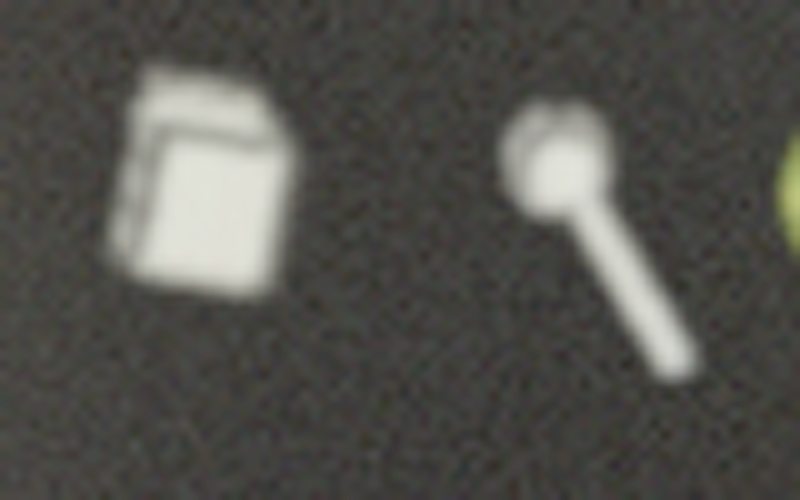

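```bash
cat >> h.py <<'E'
from scipy.spatial.transform import Rotation as R
from scipy.optimize import minimize
def box(x0,x1,y0,y1,z0,z1): return np.array([[x,y,z] for x in(x0,x1) for y in (y0,y1) for z in(z0,z1)])/1000.
CADDY=[box(-30,30,-29,29,0,3),box(-30,30,-29,-26,0,52),box(-30,30,26,29,0,52),box(-30,-27,-29,29,0,30),box(27,30,-29,29,0,77),box(30,39,-22,22,74,77),box(36,39,-22,22,74,101)]
t=np.linspace(0,2*np.pi,24)
STR=[np.r_[np.c_[.017*np.cos(t),.017*np.sin(t),0*t],np.c_[.02*np.cos(t),.02*np.sin(t),0*t+.045]],box(-99,-19,-5,5,39,45)]
def silh(n,parts,x,y,z,yaw,tilt,roi,S=6):
    u0,v0,u1,v1=roi; m=np.zeros(((v1-v0)*S,(u1-u0)*S),np.uint8)
    Rm=R.from_euler('zy',[yaw,tilt]).as_matrix()
    for b in parts:
        q=(P(n,b@Rm.T+[x,y,z])-[u0-.5,v0-.5])*S
        cv2.fillConvexPoly(m,cv2.convexHull(np.round(q).astype(np.int32)),255)
    return cv2.GaussianBlur(cv2.resize(m,(u1-u0,v1-v0),interpolation=cv2.INTER_AREA).astype(float)/255,(3,3),.6)
def mask(im,roi,bg,fg):
    u0,v0,u1,v1=roi;return np.clip((im[v0:v1,u0:u1].max(2).astype(float)-bg)/(fg-bg),0,1)
def fitpose(parts,views,p0,free,full):
    # views: list (name,mask,roi); free idx of [x,y,z,yaw,tilt]
    full=np.array(full,float)
    sc=np.array([.01,.01,.01,.15,.15])
    def cost(q):
        f=full.copy(); f[free]=p0[free]+q*sc[free]
        return sum(((silh(n,parts,*f,roi)-m)**2).sum() for n,m,roi in views)
    best=None
    for k in range(4):
        s=np.random.RandomState(k).randn(len(free))*.7*(k>0)
        sim=np.vstack([s]+[s+np.eye(len(free))[i] for i in range(len(free))])
        r=minimize(cost,s,method='Nelder-Mead',options=dict(initial_simplex=sim,xatol=.01,fatol=.01,maxiter=300))
        if best is None or r.fun<best.fun: best=r
    f=full.copy(); f[free]=p0[free]+best.x*sc[free]; return f,best.fun
E
python3 - <<'E'
from h import *
s=cv2.imread('pics/scene0.png');t=cv2.imread('pics/top0.png')
def go(parts,p0,rs,rt):
    V=[('scene',mask(s,rs,40,75),rs),('top',mask(t,rt,75,150),rt)]
    p0=np.array(p0,float)
    for views in (V,V[:1],V[1:]):
        f,c=fitpose(parts,views,p0,[0,1,3],p0);print(np.round(f,4),round(c,1))
for n,im,r in(('s',s,(312,162,346,198)),('t',t,(200,208,230,240))):
    u0,v0,u1,v1=r; print(np.percentile(im[v0:v1,u0:u1].max(2),[10,30,50,70,90,98]))
go(CADDY,[.514,.343,0,-.15,0],(312,164,346,197),(202,207,230,240))
go(STR,[.53,.2,0,.6,0],(272,186,314,216),(242,211,268,248))
E
```

```text
[ 25.    28.    30.    80.1   97.   168.54]
[ 36.   40.   44.  117.6 206.1 214. ]
[ 0.5045  0.3467  0.     -0.1401  0.    ] 55.7
[ 0.5017  0.3477  0.     -0.1678  0.    ] 11.4
[ 0.5114  0.3469  0.     -0.1708  0.    ] 6.8
[0.5231 0.2007 0.     0.5491 0.    ] 106.6
[0.5202 0.2026 0.     0.5623 0.    ] 68.9
[0.5274 0.1997 0.     0.5526 0.    ] 10.9
```

Run:
```python
from h import *
s=cv2.imread('pics/scene0.png');t=cv2.imread('pics/top0.png')
out=[]
for parts,f,rs,rt in ((CADDY,(.5070,.3470,0,-.165,0),(312,164,346,197),(202,207,230,240)),(STR,(.524,.2007,0,.555,0),(272,186,314,216),(242,211,268,248))):
    for n,im,r in (('scene',s,rs),('top',t,rt)):
        u0,v0,u1,v1=r;S=8
        c=cv2.resize(im[v0:v1,u0:u1],None,fx=S,fy=S,interpolation=cv2.INTER_NEAREST)
        Rm=R.from_euler('zy',[f[3],f[4]]).as_matrix()
        for b in parts:
            q=(P(n,b@Rm.T+np.array(f[:3]))-[u0-.5,v0-.5])*S
            cv2.polylines(c,[cv2.convexHull(np.round(q).astype(np.int32))],True,(0,0,255),1)
        c=cv2.copyMakeBorder(c,0,300-c.shape[0],0,340-c.shape[1],cv2.BORDER_CONSTANT); out.append(c)
cv2.imwrite('pics/ov0.png',np.vstack([np.hstack(out[:2]),np.hstack(out[2:])]))
```

```text
(no output)
```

View pics/ov0.png

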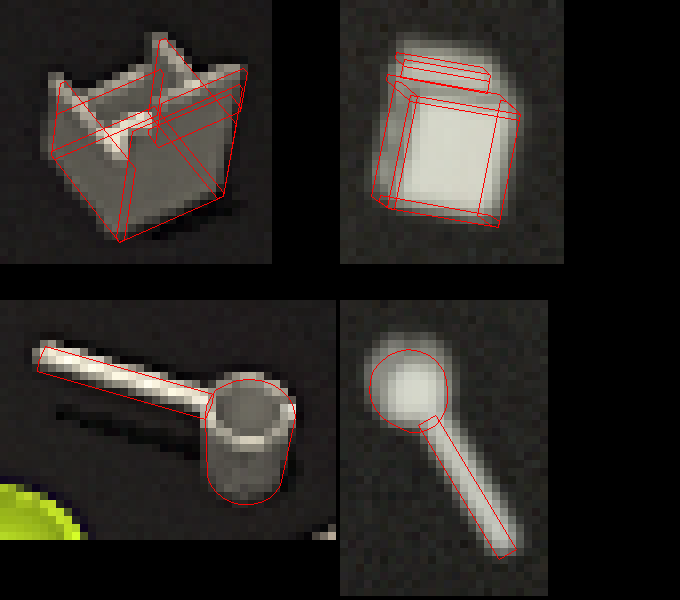

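>>> apply_moves:
  motion:
    - [592, -746, 30, -60]
    - [592, -746, 30, -100]
    - [592, -746, 30, -147]
    - [592, -746, 30, -147]
    - [592, -746, 30, -147]
    - [592, -746, 30, -147]
    - [592, -746, 30, -147]
    - [592, -746, 30, -147]
    - [592, -746, 30, -147]
    - [592, -746, 30, -147]
    - [592, -746, 30, -147]
    - [592, -746, 30, -147]
    - [592, -746, 30, -147]
    - [592, -746, 30, -147]
    - [592, -746, 30, -147]
    - [592, -746, 30, -147]
    - [592, -746, 30, -147]
    - [592, -746, 30, -147]
    - [592, -746, 30, -147]
    - [592, -746, 30, -147]
  claw: 1
  squeeze: 20

```text
clock: 2.1
tcp_pos: [0.4944, 0.354, 0.2007]
tool_rot: [0.079, 0.997, 0.002, -0.0]
ft_force: [-0.1, -0.5, -0.4]
finger_gap: 0.999
```

```bash
cat >> h.py <<'E'
def st():
    s=observe();x,y,z,w=s['tool_rot'];a=2*np.arctan2(y,x);p=np.array(s['tcp_pos']);return s,p,a
def shift(target,yaw=None):
    """tool shift mm + turn deg to reach world TCP target, tool yaw"""
    s,p,a=st();d=(np.array(target)-p)*1000
    da=0 if yaw is None else (yaw-a+np.pi)%(2*np.pi)-np.pi
    return np.round([d[0]*np.cos(a)+d[1]*np.sin(a),d[0]*np.sin(a)-d[1]*np.cos(a),-d[2],-np.degrees(da)],1)
def snap(tag,rs,rt,S=8,proj=None):
    out=[]
    for n,r in(('scene',rs),('top',rt)):
        if r is None: continue
        im=eyes.grab_frame(n)[:,:,::-1].copy();cv2.imwrite(f'pics/{n}_{tag}.png',im)
        u0,v0,u1,v1=r;c=cv2.resize(im[v0:v1,u0:u1],None,fx=S,fy=S,interpolation=cv2.INTER_CUBIC)
        for q in (proj or []):
            a=(P(n,q)[0]-[u0-.5,v0-.5])*S;cv2.drawMarker(c,tuple(int(i) for i in a),(0,0,255),0,10,1)
        out.append(c)
    h=max(c.shape[0] for c in out);out=[cv2.copyMakeBorder(c,0,h-c.shape[0],0,4,cv2.BORDER_CONSTANT) for c in out]
    c=np.hstack(out);f=min(1,800/c.shape[1],600/c.shape[0]);c=cv2.resize(c,None,fx=f,fy=f,interpolation=cv2.INTER_AREA)
    c=np.clip((c/255.)**0.7*255,0,255).astype(np.uint8);cv2.imwrite(f'pics/{tag}.png',c)
E
python3 - <<'E'
from h import *
s,p,a=st();print(p,a)
C=np.array([.507,.347]);y=-.168
g=C-.014*np.array([np.cos(y),np.sin(y)])
print(g,shift([*g,.026],y+np.pi), shift([*g,.08],y+np.pi))
snap('above',(290,110,370,200),(180,180,260,260),5,[p,p+[0,0,.019]])
E
```

```text
[0.49438984 0.35397641 0.20072566] 2.9832527242815488
[0.4931971  0.34934095] [  0.4  -4.8 174.7   0.6] [  0.4  -4.8 120.7   0.6]
```

View pics/above.png

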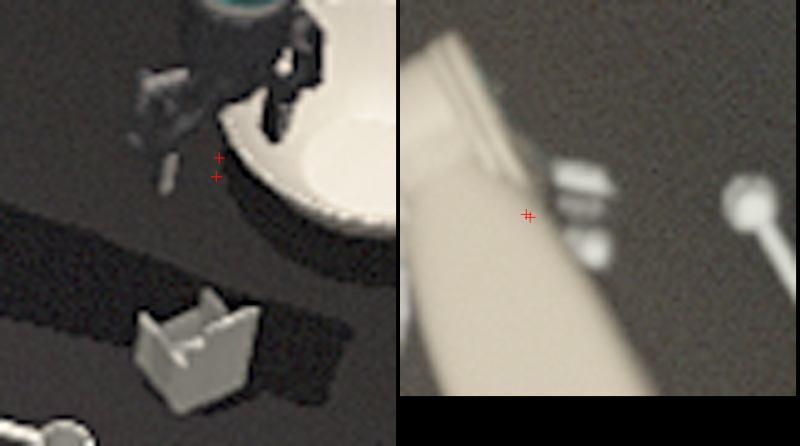

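>>> apply_moves:
  motion:
    - [0, -5, 50, 0.6]
    - [0, -5, 100, 0.6]
    - [0, -5, 135, 0.6]
    - [0, -5, 160, 0.6]
    - [0, -5, 174, 0.6]
    - [0, -5, 174, 0.6]
    - [0, -5, 174, 0.6]

```text
clock: 2.9
tcp_pos: [0.4925, 0.3447, 0.028]
tool_rot: [0.086, 0.996, 0.001, -0.001]
ft_force: [0.1, -0.1, 0.5]
finger_gap: 0.997
```

>>> apply_moves:
  motion:
    - [0, 0, 0, 0]
    - [0, 0, 0, 0]
    - [0, 0, 0, 0]
    - [0, 0, 0, 0]
    - [0, 0, 0, 0]
    - [0, 0, 0, 0]
    - [0, 0, 0, 0]
    - [0, 0, 0, 0]
  claw: -1
  squeeze: 20

```text
clock: 3.7
tcp_pos: [0.4945, 0.3463, 0.0305]
tool_rot: [0.086, 0.996, 0.002, 0.001]
ft_force: [-0.4, 0.7, 6.2]
finger_gap: 0.679
```

>>> apply_moves:
  motion:
    - [0, 0, -10, 0]
    - [0, 0, -30, 0]
    - [0, 0, -60, 0]
    - [0, 0, -100, 0]
    - [0, 0, -120, 0]
    - [0, 0, -120, 0]
    - [0, 0, -120, 0]

```text
clock: 4.4
tcp_pos: [0.4937, 0.3455, 0.1503]
tool_rot: [0.086, 0.996, 0.002, 0.001]
ft_force: [-0.0, -0.2, -2.7]
finger_gap: 0.673
```

Run:
```python
from h import *
s,p,a=st();print(p,a,s['finger_gap'])
snap('lift1',(300,90,370,200),(180,180,260,260),5,[p,p+[0,0,.019]])
```

```text
[0.49367228 0.34551556 0.15026322] 2.9696001592908563 0.6727965091066246
```

View pics/lift1.png

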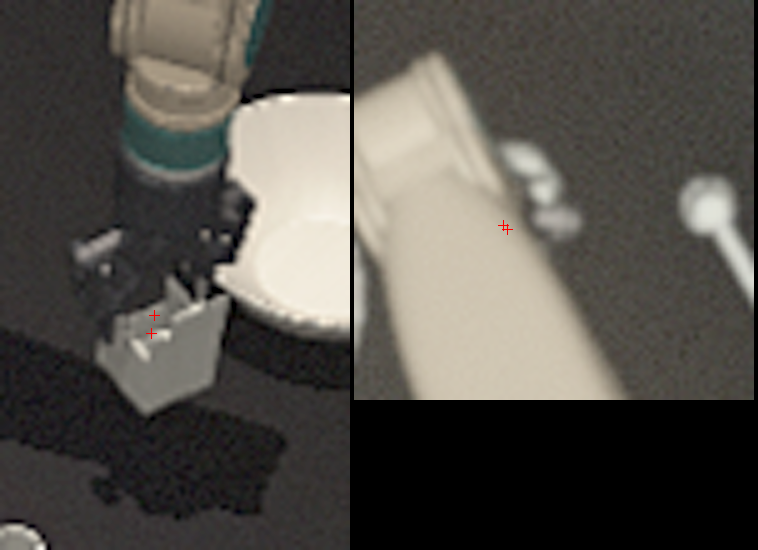

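```bash
cat >> h.py <<'E'
RO=np.array([.6713,-.0357]);RY=-.1808
EX=np.array([np.cos(RY),np.sin(RY)]);EY=np.array([-np.sin(RY),np.cos(RY)])
def rk(x,y,z): return np.r_[RO+EX*x/1000+EY*y/1000,z/1000]   # mm rack -> world m
def torack(p): d=p[:2]-RO; return np.round([d@EX*1000,d@EY*1000,p[2]*1000],1)
YT=np.pi+RY
E
python3 - <<'E'
from h import *
print(shift(rk(-62,137,252),YT))
E
```

```text
[-180.5 -206.8 -103.7    0.5]
```

>>> apply_moves:
  motion:
    - [0, 0, -40, 0.5]
    - [-20, -20, -80, 0.5]
    - [-45, -50, -104, 0.5]
    - [-75, -85, -104, 0.5]
    - [-105, -120, -104, 0.5]
    - [-135, -155, -104, 0.5]
    - [-160, -182, -104, 0.5]
    - [-175, -200, -104, 0.5]
    - [-180, -207, -104, 0.5]
    - [-180, -207, -104, 0.5]
    - [-180, -207, -104, 0.5]

```text
clock: 5.6
tcp_pos: [0.6333, 0.1107, 0.2505]
tool_rot: [0.09, 0.996, 0.001, -0.002]
ft_force: [-0.1, -0.3, -2.7]
finger_gap: 0.675
```

Run:
```python
from h import *
s,p,a=st();print(torack(p),a-YT,s['ft_force'],s['finger_gap'])
snap('pre',(260,120,400,260),(220,110,320,210),4,[p,rk(0,135,227),rk(0,230,227)])
```

```text
[-63.7 137.2 250.5] 0.0006249797071506968 [-0.12987205 -0.32906687 -2.71032373] 0.6753238820985865
```

View pics/pre.png

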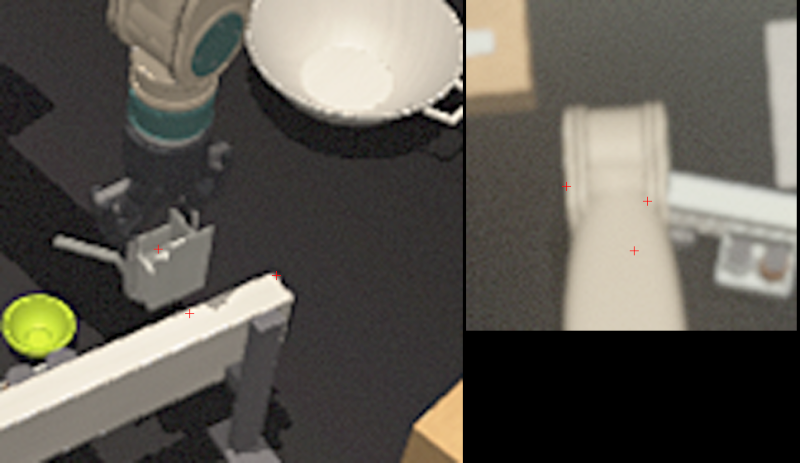

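>>> apply_moves:
  motion:
    - [-8, 0, 0, 0]
    - [-14, 0, 0, 0]
    - [-18, 0, 0, 0]
    - [-20, 0, 0, 0]
    - [-20, 0, 0, 0]

```text
clock: 6.2
tcp_pos: [0.6532, 0.1078, 0.2511]
tool_rot: [0.089, 0.996, 0.001, -0.001]
ft_force: [-1.2, 0.3, -1.9]
finger_gap: 0.674
```

>>> apply_moves:
  motion:
    - [-2, 0, 0, 0]
    - [-4, 0, 0, 0]
    - [-4, 0, 0, 0]

```text
clock: 6.5
tcp_pos: [0.654, 0.1077, 0.2512]
tool_rot: [0.089, 0.996, 0.002, -0.005]
ft_force: [-8.5, 2.8, 3.3]
finger_gap: 0.67
```

>>> apply_moves:
  motion:
    - [-4, 0, -3, 0]
    - [-7, 0, -6, 0]
    - [-11, 0, -9, 0]
    - [-16, 0, -12, 0]
    - [-16, 0, -12, 0]

```text
clock: 7.0
tcp_pos: [0.6709, 0.1045, 0.2634]
tool_rot: [0.09, 0.996, 0.002, -0.004]
ft_force: [-2.6, 1.2, -2.2]
finger_gap: 0.673
```

Run:
```python
from h import *
s,p,a=st();print(torack(p),a-YT,s['ft_force'],s['torque'],s['finger_gap'])
snap('tip1',(280,130,360,220),(220,110,320,210),8)
crop('pics/scene_tip1.png','pics/tip1s.png',280,130,360,220,6)
```

```text
[-25.6 137.8 263.4] 0.0013556739532276652 [-2.5834207   1.22056121 -2.19485114] [ 0.18727957  0.65222599 -0.0417147 ] 0.6732919867454996
```

View pics/tip1s.png

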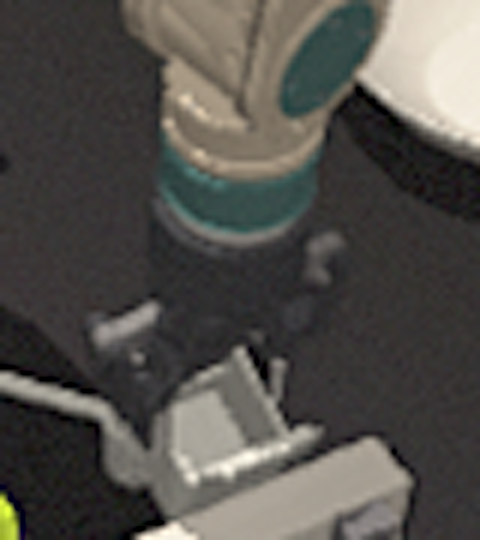

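>>> apply_moves:
  motion:
    - [-5, 0, -2, 0]
    - [-10, 0, -4, 0]
    - [-14, 0, -5, 0]
    - [-18, 0, -6, 0]
    - [-20, 0, -6, 0]
    - [-20, 0, -6, 0]

```text
clock: 7.7
tcp_pos: [0.6912, 0.1007, 0.2696]
tool_rot: [0.09, 0.996, 0.001, -0.003]
ft_force: [-2.4, 0.6, -1.2]
finger_gap: 0.672
```

Run:
```python
from h import *
s,p,a=st();print(torack(p),a-YT,s['ft_force'],s['torque'],s['finger_gap'])
snap('tip2',(280,130,360,220),(220,110,320,210),8)
crop('pics/scene_tip2.png','pics/tip2s.png',280,130,360,220,6)
```

```text
[ -4.9 137.8 269.6] 0.0012868978412354792 [-2.36564022  0.61350733 -1.1914686 ] [ 0.09514473  0.82589884 -0.04785612] 0.6724767674226908
```

View pics/tip2s.png

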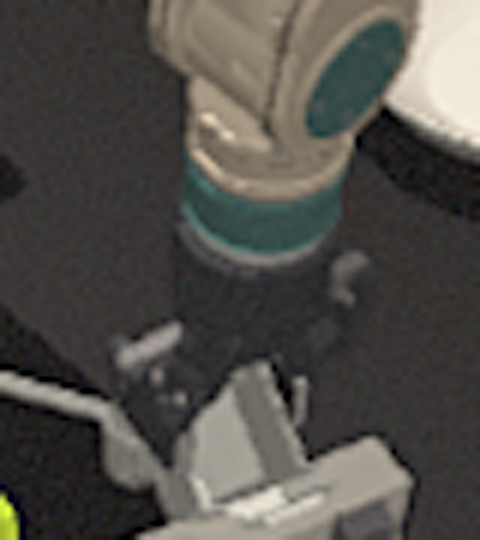

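>>> apply_moves:
  motion:
    - [6, 0, -10, 0]
    - [30, 0, -10, 0]
    - [65, 0, -10, 0]
    - [90, 0, -10, 0]
    - [100, 0, -10, 0]
    - [100, 0, -10, 0]

```text
clock: 8.4
tcp_pos: [0.5928, 0.1188, 0.2819]
tool_rot: [0.089, 0.996, 0.002, -0.001]
ft_force: [0.6, 0.3, -3.2]
finger_gap: 0.673
```

Run:
```python
from h import *
s,p,a=st();print(p,torack(p),a-YT,s['ft_force'],s['torque'],s['finger_gap'])
snap('tip3',(270,130,370,220),(220,110,320,210),8)
crop('pics/scene_tip3.png','pics/tip3s.png',270,120,350,210,6)
crop('pics/top_tip3.png','pics/tip3t.png',220,130,320,210,6)
```

```text
[0.59284812 0.11882456 0.28186561] [-105.   137.9  281.9] 0.0020197054022506045 [ 0.64076762  0.30945661 -3.18873705] [-0.0319256  -0.0594261   0.00602211] 0.6725293428679636
```

View pics/tip3s.png

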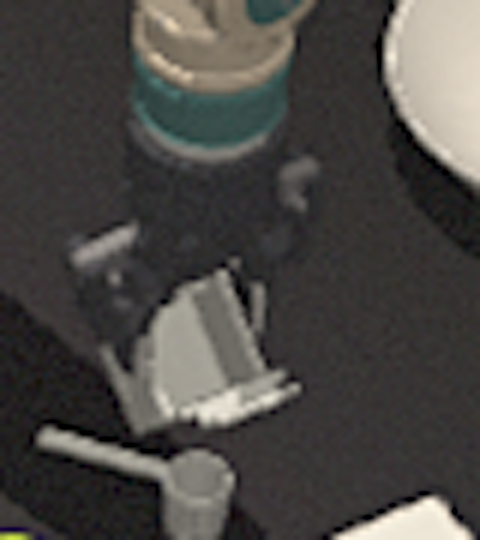

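View pics/tip3t.png

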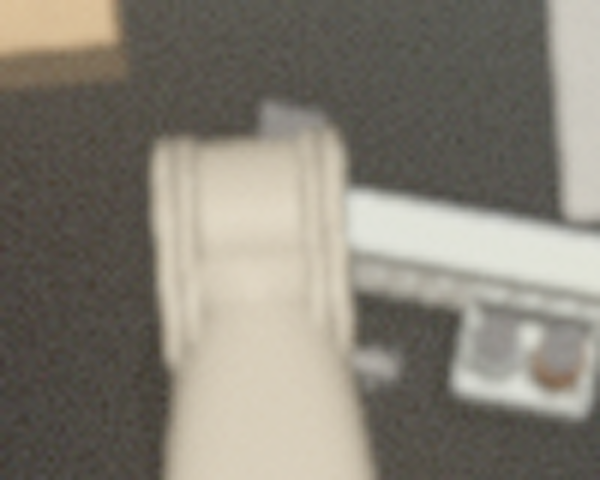

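```bash
cat >> h.py <<'E'
def pose_from_grip(p,yaw,tilt,gx=-12.5,gz=43,dz=12.5):
    Rm=R.from_euler('zy',[yaw,tilt]).as_matrix(); o=np.array(p)+[0,0,dz/1000]-Rm@np.array([gx/1000,0,gz/1000]); return Rm,o
def overlay(src,n,roi,S,poses,dst,bias=(0,0)):
    im=cv2.imread(src);u0,v0,u1,v1=roi;out=[]
    for Rm,o in poses:
        c=cv2.resize(im[v0:v1,u0:u1],None,fx=S,fy=S,interpolation=cv2.INTER_CUBIC);c=np.clip((c/255.)**0.6*255,0,255).astype(np.uint8)
        for b in CADDY:
            q=(P(n,b@Rm.T+o)+bias-[u0-.5,v0-.5])*S
            cv2.polylines(c,[cv2.convexHull(np.round(q).astype(np.int32))],True,(0,0,255),1)
        out.append(c)
    cv2.imwrite(dst,np.hstack(out))
E
python3 - <<'E'
from h import *
s,p,a=st()
overlay('pics/scene_tip3.png','scene',(280,158,325,197),6,[pose_from_grip(p,a-np.pi,np.radians(t)) for t in (38,45,52)],'pics/ov3.png',(0,-.8))
E
```

```text
(no output)
```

View pics/ov3.png

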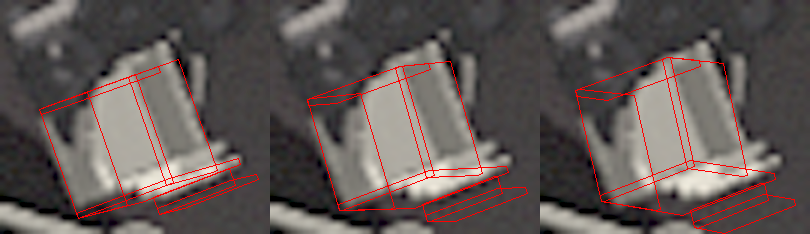

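Run:
```python
from h import *
crop('pics/scene_tip3.png','pics/tip3z.png',280,158,328,198,16)
```

```text
(no output)
```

View pics/tip3z.png

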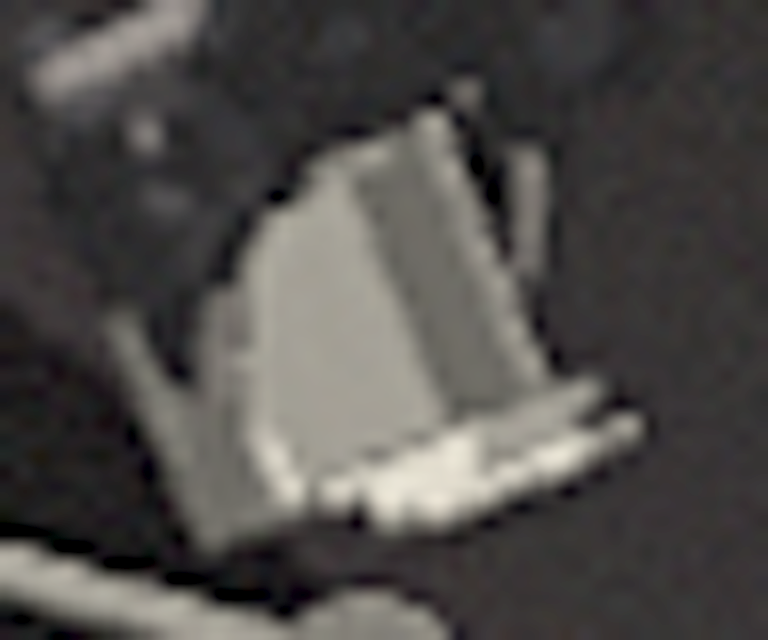

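```bash
cat >> h.py <<'E'
from scipy.optimize import least_squares
def fitpts(n,pts,uv,yaw,p0,prior,bias=(0,-.8)):
    # params x,y,z,tilt ; p0 start ; prior sigma (m,m,m,rad); pixel sigma .6
    pts=np.array(pts)/1000;uv=np.array(uv)
    def f(q):
        Rm=R.from_euler('zy',[yaw,q[3]]).as_matrix()
        return np.r_[(P(n,pts@Rm.T+q[:3])+bias-uv).ravel()/.6,(q-p0)/prior]
    r=least_squares(f,p0,x_scale=[.01,.01,.01,.1]);return r.x,np.round((r.fun[:-4]*.6).reshape(-1,2),1)
E
python3 - <<'E'
from h import *
s,p,a=st()
pts=[(30,-29,0),(37.5,22,101),(37.5,-22,101),(30,29,77),(-30,29,52),(28,-29,52),(-30,-29,0)]
uv=np.array([(205,545),(640,425),(385,520),(602,385),(430,112),(288,500),(120,325)])/16+[280-.5,158-.5]
for t0 in (40,50):
    Rm,o=pose_from_grip(p,a-np.pi,np.radians(t0))
    x,res=fitpts('scene',pts,uv,a-np.pi,np.r_[o,np.radians(t0)],np.array([.006,.003,.006,1]))
    print(x,np.degrees(x[3]),torack(x[:3]));print(res.tolist())
    Rm=R.from_euler('zy',[a-np.pi,x[3]]).as_matrix()
    print('tcp in caddy',Rm.T@(p-x[:3])*1000)
overlay('pics/scene_tip3.png','scene',(280,158,328,198),12,[(Rm,x[:3])],'pics/ov3b.png',(0,-.8))
E
```

```text
[0.57191384 0.11566047 0.24731448 0.54963576] 31.49180952601317 [-125.   131.   247.3]
[[-0.8, 2.1], [-0.0, -0.8], [3.5, -2.0], [0.0, 0.5], [-0.0, 1.4], [0.0, 0.7], [-2.8, -1.9]]
tcp in caddy [ 0.91545219  2.98751212 40.61695138]
[0.57157845 0.11576074 0.2473357  0.55322987] 31.6977364739924 [-125.3  131.1  247.3]
[[-0.9, 2.0], [-0.0, -0.8], [3.5, -2.0], [0.0, 0.5], [-0.0, 1.4], [0.0, 0.6], [-2.8, -2.0]]
tcp in caddy [ 1.08146278  2.91572953 40.78002488]
```

View pics/ov3b.png

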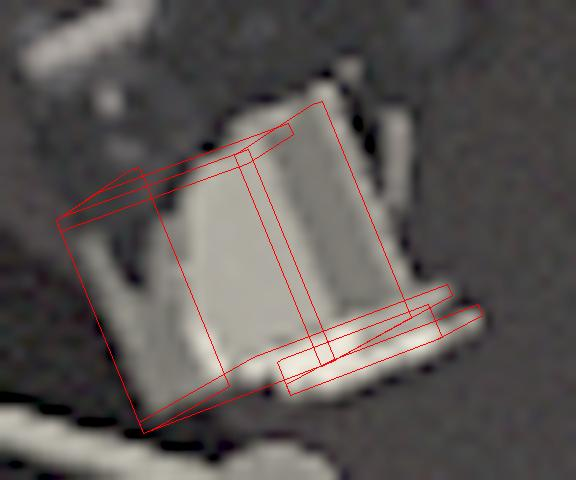

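Run:
```python
from h import *
s,p,a=st()
ty=np.array([np.sin(a),-np.cos(a),0])
for n,q in (('tip y-',p-ty*.029),('tip y+',p+ty*.029),('back y-',p-ty*.045),('tcp',p)):
    print(n,(P('scene',q)[0]+[0,-.8]-[279.5,157.5])*16, (P('scene',q+[0,0,.03])[0]+[0,-.8]-[279.5,157.5])*16)
pts=[(37.5,22,101),(37.5,-22,101),(30,29,77),(-30,29,52),(28,-29,52)]
uv=np.array([(640,425),(385,520),(602,385),(430,112),(288,500)])/16+[280-.5,158-.5]
for t0 in (50,):
    Rm,o=pose_from_grip(p,a-np.pi,np.radians(t0))
    x,res=fitpts('scene',pts,uv,a-np.pi,np.r_[o,np.radians(t0)],np.array([.006,.003,.006,1]))
    print(x,np.degrees(x[3]),torack(x[:3]));print(res.tolist())
    Rm=R.from_euler('zy',[a-np.pi,x[3]]).as_matrix()
    print('tcp in caddy',Rm.T@(p-x[:3])*1000)
overlay('pics/scene_tip3.png','scene',(280,158,328,198),12,[(Rm,x[:3])],'pics/ov3b.png',(0,-.8))
```

```text
tip y- [222.18341281 394.25405358] [228.77313568 291.4907449 ]
tip y+ [483.43076573 286.60282935] [494.13934405 183.26026071]
back y- [149.08953236 424.37357681] [154.50988796 321.77925566]
tcp [353.52935842 340.1308187 ] [362.20173625 237.07144965]
[0.56577387 0.11368449 0.25430003 0.6540782 ] 37.47592047728338 [-130.7  128.   254.3]
[[-0.5, 0.1], [3.1, -1.2], [-0.8, 0.6], [-0.5, 0.4], [-1.1, -0.0]]
tcp in caddy [ 5.36475061  5.80343768 38.73708934]
```

View pics/ov3b.png

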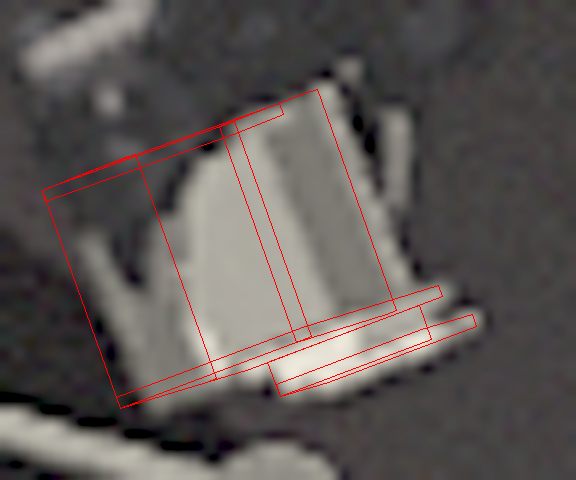

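Run:
```python
from h import *
s,p,a=st()
for t in (30,35,40,45,50,55):
    Rm,o=pose_from_grip(p,a-np.pi,np.radians(t))
    q=lambda *v:(P('scene',Rm@(np.array(v)/1000)+o)[0]-[279.5,157.5]+[0,-.8])*16
    f=lambda *v:np.round(q(*v)).astype(int).tolist()
    d=q(27,29,52)-q(-30,29,52)
    print(t,'D',f(-30,29,52),'xdir',np.round(d),'zvec',np.round(q(-27,26,52)-q(-27,26,3)),'seam',f(-27,26,3),'C',f(28.5,29,77),'liptop+',f(37.5,22,101),'liptop-',f(37.5,-22,101),'A',f(30,-29,0))
```

```text
30 D [467, 154] xdir [117. 274.] zvec [ 96. -70.] seam [364, 243] C [640, 401] liptop+ [680, 425] liptop- [480, 501] A [234, 604]
35 D [471, 156] xdir [106. 279.] zvec [107. -51.] seam [357, 227] C [639, 420] liptop+ [683, 454] liptop- [486, 530] A [218, 590]
40 D [476, 159] xdir [ 94. 283.] zvec [118. -32.] seam [350, 211] C [637, 436] liptop+ [684, 481] liptop- [489, 556] A [201, 576]
45 D [480, 162] xdir [ 81. 284.] zvec [127. -13.] seam [344, 194] C [633, 451] liptop+ [683, 506] liptop- [491, 581] A [185, 559]
50 D [485, 166] xdir [ 68. 284.] zvec [136.   7.] seam [339, 179] C [627, 465] liptop+ [680, 529] liptop- [490, 605] A [169, 542]
55 D [489, 170] xdir [ 53. 282.] zvec [144.  26.] seam [335, 163] C [621, 476] liptop+ [675, 550] liptop- [488, 626] A [154, 524]
```

```bash
cat > rc.py <<'E'
from h import *
# boxes with labels: floor top, etc. label by (box group, normal dir)
BX=[(b.min(0),b.max(0)) for b in CADDY]
GRP=[0,0,0,0,0,1,1]   # body / hook
def render(n,Rm,o,roi,ss=3,extra=()):
    k=eyes.camera_params(n);T=np.array(k['T']);u0,v0,u1,v1=roi
    u=(np.arange((u1-u0)*ss)+.5)/ss+u0-.5;v=(np.arange((v1-v0)*ss)+.5)/ss+v0-.5
    U,V=np.meshgrid(u,v);d=np.stack([(U-k['cx'])/k['fx'],(V-k['cy'])/k['fy'],np.ones_like(U)],-1)@T[:3,:3].T
    best=np.full(U.shape,np.inf);lab=np.zeros(U.shape,int)
    oc=Rm.T@(T[:3,3]-o);dc=d@Rm;dc=np.where(abs(dc)<1e-9,1e-9,dc)
    for (lo,hi),g in zip(BX,GRP):
        t1=(lo-oc)/dc;t2=(hi-oc)/dc;tn=np.minimum(t1,t2);tf=np.maximum(t1,t2)
        a=tn.argmax(-1);t=tn.max(-1);hit=(t<tf.min(-1))&(t>0)&(t<best)
        sg=(np.take_along_axis(dc,a[...,None],-1)[...,0]<0)
        l=1+g*6+a*2+sg; best=np.where(hit,t,best);lab=np.where(hit,l,lab)
    return lab
def design(n,Rm,o,roi,ss=3):
    lab=render(n,Rm,o,roi,ss);h,w=lab.shape
    cols=[]
    for l in range(13):
        m=(lab==l)
        if l and m.sum()<9*2: continue
        f=m.reshape(h//ss,ss,w//ss,ss).mean((1,3)); cols.append(cv2.GaussianBlur(f,(3,3),.6).ravel())
    return np.array(cols).T
def cost(n,im,Rm,o,roi,W=None):
    A=design(n,Rm,o,roi);u0,v0,u1,v1=roi;y=im[v0:v1,u0:u1].max(2).astype(float).ravel()
    w=np.ones_like(y) if W is None else W.ravel().astype(float)
    for _ in range(3):
        s=np.sqrt(w);c=np.linalg.lstsq(A*s[:,None],y*s,rcond=None)[0];r=y-A@c
        w=(1/np.maximum(1,abs(r)/15))*(1 if W is None else W.ravel())
    h=np.where(abs(r)<15,r*r/2,15*abs(r)-112)
    if W is not None:h=h*W.ravel()
    return h.sum()/len(y)
def fit(n,im,roi,yaw,starts,bias=(0,-.8),W=None,fixy=True):
    # pixel bias applied by shifting roi content
    M=np.float32([[1,0,-bias[0]],[0,1,-bias[1]]]);im2=cv2.warpAffine(im,M,(im.shape[1],im.shape[0]),flags=cv2.INTER_CUBIC)
    best=None;ax=np.array([np.cos(yaw),np.sin(yaw)])
    for o0,t0 in starts:
        def f(q):
            Rm=R.from_euler('zy',[yaw,t0+q[2]*.1]).as_matrix();o=o0+np.r_[ax*q[0]*.006,q[1]*.006]
            if len(q)>3: o=o+np.r_[-ax[1],ax[0],0]*q[3]*.004
            return cost(n,im2,Rm,o,roi,W)+.02*(q[3]**2 if len(q)>3 else 0)
        k=3 if fixy else 4
        r=minimize(f,np.zeros(k),method='Nelder-Mead',options=dict(initial_simplex=np.vstack([np.zeros(k),np.eye(k)]),xatol=.02,fatol=.01,maxiter=160))
        q=r.x;Rm=R.from_euler('zy',[yaw,t0+q[2]*.1]).as_matrix();o=o0+np.r_[ax*q[0]*.006,q[1]*.006]
        if k>3:o=o+np.r_[-ax[1],ax[0],0]*q[3]*.004
        print(round(r.fun,2),'tilt',round(np.degrees(t0+q[2]*.1),1),'rack',torack(o),q.round(2))
        if best is None or r.fun<best[0]:best=(r.fun,Rm,o,t0+q[2]*.1)
    return best
E
cat > t.py <<'E'
from rc import *
s,p,a=st();yaw=a-np.pi
im=cv2.imread('pics/scene_tip3.png');roi=(284,162,326,194)
st_=[(pose_from_grip(p,yaw,np.radians(t))[1]+[-.004,0,.004],np.radians(t)) for t in (33,45)]
for fy in (True,False):
    b=fit('scene',im,roi,yaw,st_,fixy=fy)
    print('tcp in caddy',b[1].T@(p-b[2])*1000)
overlay('pics/scene_tip3.png','scene',(280,158,328,198),12,[(b[1],b[2])],'pics/ov3c.png',(0,-.8))
E
time python3 t.py
```

```text
153.01 tilt 33.3 rack [-121.2  132.5  256. ] [-0.23  0.17  0.06]
145.02 tilt 36.5 rack [-123.3  131.   258.2] [ 0.83 -0.07 -1.49]
tcp in caddy [ 2.41823572  3.61557778 30.87287301]
146.22 tilt 36.6 rack [-123.9  131.5  257.7] [-0.67  0.47  0.63 -0.25]
159.32 tilt 38.0 rack [-120.2  132.7  255.6] [ 1.34 -0.49 -1.22  0.44]
tcp in caddy [ 2.56322747  2.99598795 31.49733747]
real	0m12.723s
user	0m16.007s
sys	0m1.048s
```

View pics/ov3c.png

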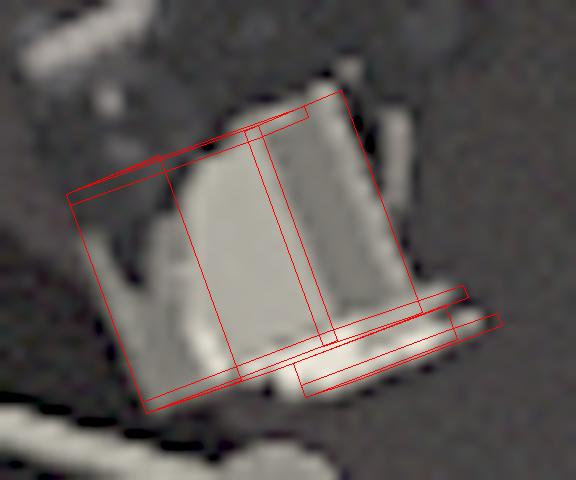

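```bash
sed -i "s/from_euler('zy'/from_euler('ZY'/" h.py rc.py; python3 t.py
```

```text
119.06 tilt 35.1 rack [-127.2  137.   250.7] [-1.16 -0.69  0.37]
119.44 tilt 35.2 rack [-127.7  137.   250.7] [ 0.2  -1.29 -1.72]
tcp in caddy [ 1.94869184  0.71442363 38.64047786]
118.02 tilt 35.4 rack [-121.8  132.5  259. ] [-0.25  0.69  0.42 -1.15]
117.57 tilt 35.0 rack [-120.4  132.4  259.9] [ 1.42  0.24 -1.75 -1.16]
tcp in caddy [ 1.69131475  5.36119323 27.17268223]
```

View pics/ov3c.png

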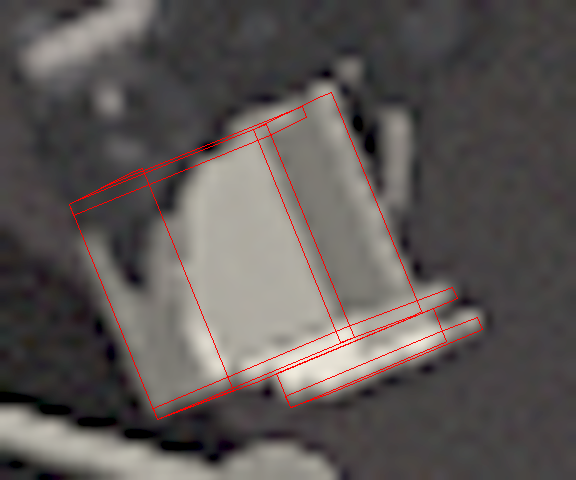

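>>> apply_moves:
  motion:
    - [0, 0, 30, 0]
    - [0, 0, 65, 0]
    - [-4, 0, 100, 0]
    - [-8, 0, 128, 0]
    - [-12, 0, 142, 0]
    - [-15, 0, 146, 0]
    - [-15, 0, 146, 0]
    - [-15, 0, 146, 0]

```text
clock: 9.3
tcp_pos: [0.6106, 0.1163, 0.137]
tool_rot: [0.09, 0.996, 0.002, 0.0]
ft_force: [0.1, 0.2, -2.9]
finger_gap: 0.676
```

Run:
```python
from rc import *
s,p,a=st();print(torack(p),a-YT,s['ft_force'],s['finger_gap'])
snap('pre2',(270,130,370,240),None,6)
overlay('pics/scene_pre2.png','scene',(285,160,345,220),9,[pose_from_grip(p,a-np.pi,np.radians(35),1.9,38.6,0)],'pics/ovp2.png',(0,-.8))
```

```text
[-87.1 138.6 137. ] 0.001102350566162702 [ 0.08782704  0.21290236 -2.9319969 ] 0.67587793865226
```

View pics/pre2.png

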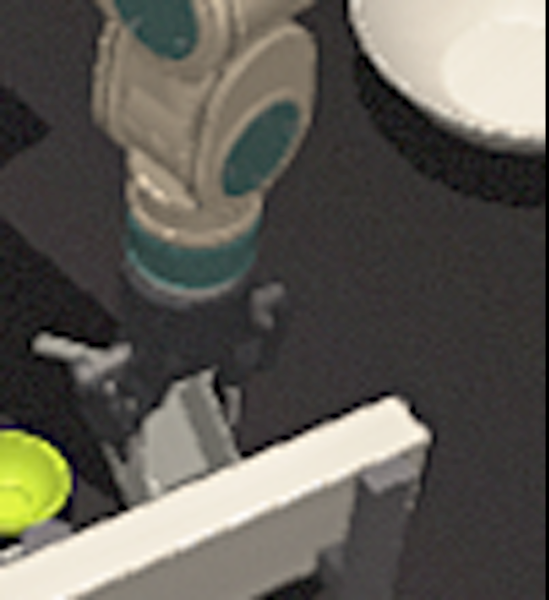

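View pics/ovp2.png

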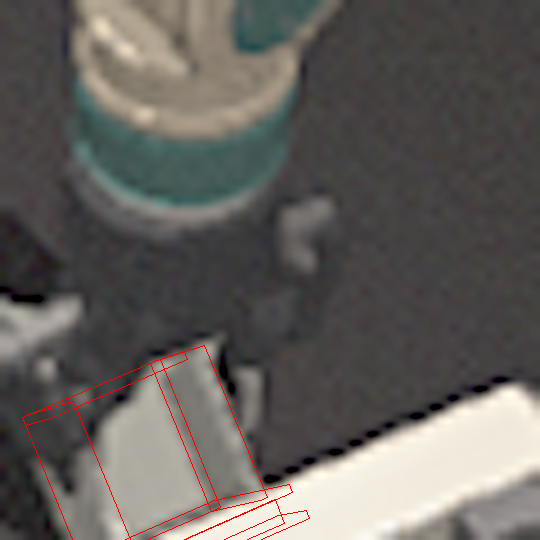

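>>> apply_moves:
  motion:
    - [-6, 0, 2, 0]
    - [-12, 0, 2, 0]
    - [-14, 0, 2, 0]
    - [-16, 0, -1, 0]
    - [-19, 0, -5, 0]
    - [-22, 0, -9, 0]
    - [-25, 0, -14, 0]
    - [-25, 0, -14, 0]

```text
clock: 10.15
tcp_pos: [0.6364, 0.1118, 0.1525]
tool_rot: [0.09, 0.996, 0.002, 0.002]
ft_force: [0.2, 0.0, -2.3]
finger_gap: 0.675
```

>>> apply_moves:
  motion:
    - [-2, 0, -3, 0]
    - [-4, 0, -6, 0]
    - [-6, 0, -9, 0]
    - [-8, 0, -12, 0]
    - [-10, 0, -15, 0]
    - [-10, 0, -15, 0]

```text
clock: 10.75
tcp_pos: [0.647, 0.1099, 0.1682]
tool_rot: [0.09, 0.996, 0.002, 0.002]
ft_force: [-0.3, 0.7, -3.0]
finger_gap: 0.671
```

Run:
```python
from rc import *
s,p,a=st();print(torack(p),a-YT,s['ft_force'],s['torque'],s['finger_gap'])
snap('ins1',(270,130,350,220),None,6)
overlay('pics/scene_ins1.png','scene',(285,150,345,210),9,[pose_from_grip(p,a-np.pi,np.radians(35),1.9,38.6,0)],'pics/ovi1.png',(0,-.8))
```

```text
[-50.1 138.9 168.2] 0.0009760082229579581 [-0.28689665  0.6696782  -2.96246978] [-0.04118734 -0.00114809  0.03741979] 0.6714782000219472
```

View pics/ovi1.png

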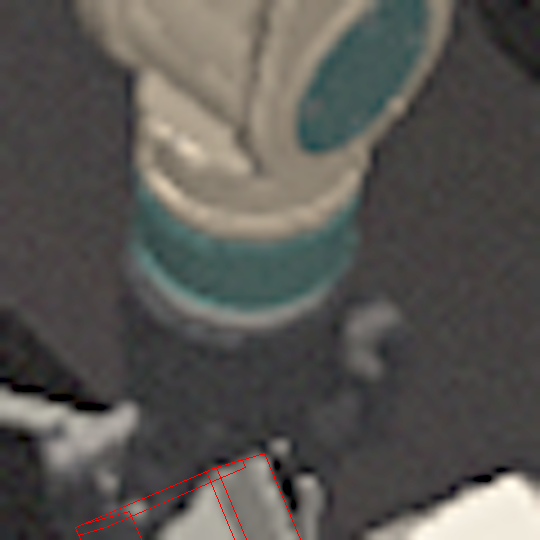

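>>> apply_moves:
  motion:
    - [-2, 0, 0, 0]
    - [-5, 0, 1, 0]
    - [-5, 0, 3, 0]
    - [-5, 0, 5, 0]
    - [-5, 0, 5, 0]

```text
clock: 11.3
tcp_pos: [0.651, 0.1091, 0.1621]
tool_rot: [0.09, 0.996, 0.002, 0.001]
ft_force: [-0.6, -0.2, -2.0]
finger_gap: 0.672
```

>>> apply_moves:
  motion:
    - [0, 0, 2, 0]
    - [0, 0, 4, 0]
    - [-1, 0, 6, 0]
    - [-1, 0, 9, 0]
    - [-1, 0, 9, 0]

```text
clock: 11.8
tcp_pos: [0.6519, 0.1091, 0.153]
tool_rot: [0.09, 0.996, 0.002, 0.001]
ft_force: [-3.8, 0.5, 2.4]
finger_gap: 0.67
```

Run:
```python
from rc import *
s,p,a=st();print(torack(p),a-YT,s['ft_force'],s['torque'],s['finger_gap'])
snap('ins2',(260,120,360,220),None,6)
```

```text
[-45.1 138.9 153. ] 0.0012062835056143584 [-3.7886546   0.45595159  2.36894095] [ 0.03253731  0.28048624 -0.0511893 ] 0.669833022560476
```

View pics/ins2.png

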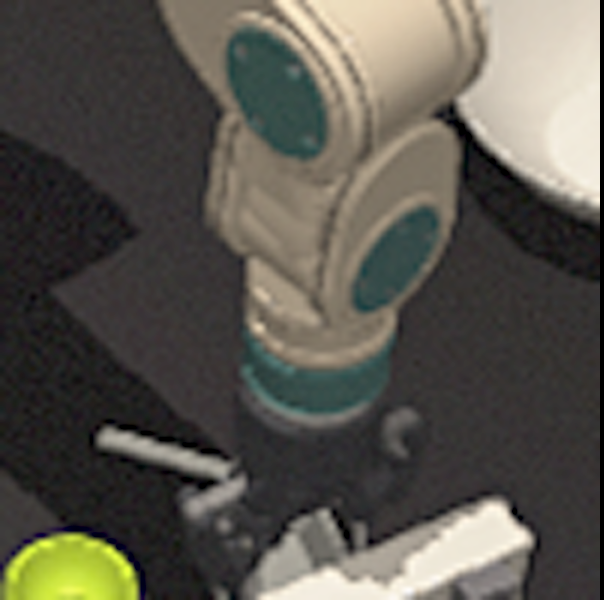

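>>> apply_moves:
  motion:
    - [1, 0, 2, 0]
    - [1, 0, 4, 0]
    - [1, 0, 6, 0]
    - [1, 0, 8, 0]
    - [1, 0, 8, 0]

```text
clock: 12.35
tcp_pos: [0.652, 0.1091, 0.1453]
tool_rot: [0.09, 0.996, 0.002, 0.002]
ft_force: [1.9, -0.3, 2.9]
finger_gap: 0.673
```

Run:
```python
from rc import *
s,p,a=st();print(torack(p),a-YT,s['ft_force'],s['torque'],s['finger_gap'])
snap('ins3',(270,150,350,220),None,9)
```

```text
[-45.  138.9 145.3] 0.0009498100702933776 [ 1.85275942 -0.29946043  2.87005164] [-0.21685741 -0.56644709  0.00970908] 0.6730717261086377
```

View pics/ins3.png

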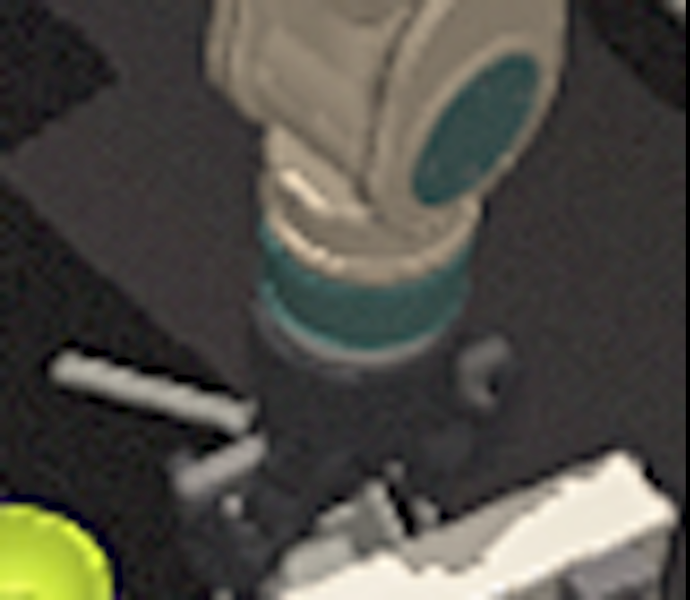

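>>> apply_moves:
  motion:
    - [0, 0, 1, 0]
    - [-1, 0, 3, 0]
    - [-1, 0, 5, 0]
    - [-1, 0, 6, 0]
    - [-1, 0, 6, 0]

```text
clock: 12.9
tcp_pos: [0.653, 0.1089, 0.1392]
tool_rot: [0.09, 0.996, 0.002, 0.002]
ft_force: [1.1, -1.2, 2.4]
finger_gap: 0.672
```

Run:
```python
from rc import *
s,p,a=st();print(torack(p),a-YT,s['ft_force'],s['torque'],s['finger_gap'])
snap('ins4',(270,150,350,220),None,9)
```

```text
[-44.  139.  139.2] 0.0009860348055985568 [ 1.14497691 -1.16802796  2.39954003] [-0.09457838 -0.32789408 -0.05674465] 0.6719086054583264
```

View pics/ins4.png

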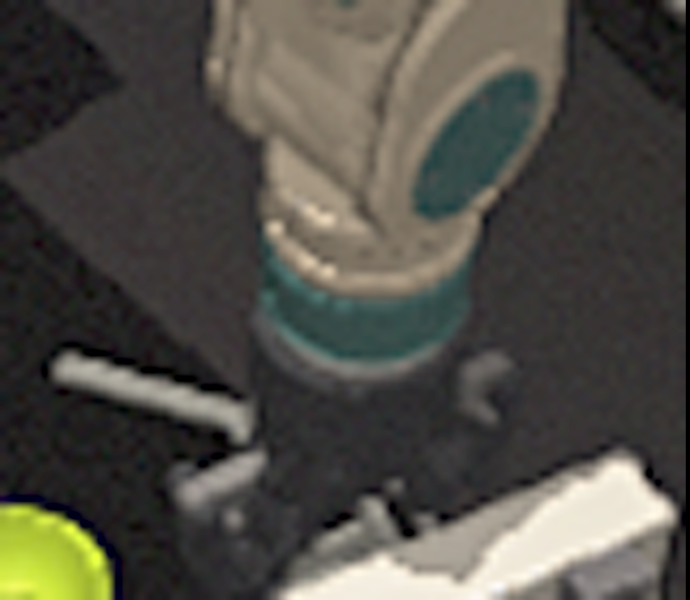

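>>> apply_moves:
  motion:
    - [0, 0, 1, 0]
    - [-1, 0, 3, 0]
    - [-1, 0, 5, 0]
    - [-1, 0, 7, 0]
    - [-1, 0, 7, 0]

```text
clock: 13.45
tcp_pos: [0.6549, 0.1086, 0.1323]
tool_rot: [0.09, 0.996, 0.002, 0.003]
ft_force: [2.9, -1.3, 2.8]
finger_gap: 0.673
```

Run:
```python
from rc import *
s,p,a=st();print(torack(p),a-YT,s['ft_force'],s['torque'],s['finger_gap'])
snap('ins5',(270,150,350,220),None,9)
```

```text
[-42.1 139.  132.3] 0.0007528318278504642 [ 2.86338647 -1.28353128  2.84603791] [-0.28117148 -0.58837548  0.00585079] 0.6732360022696653
```

View pics/ins5.png

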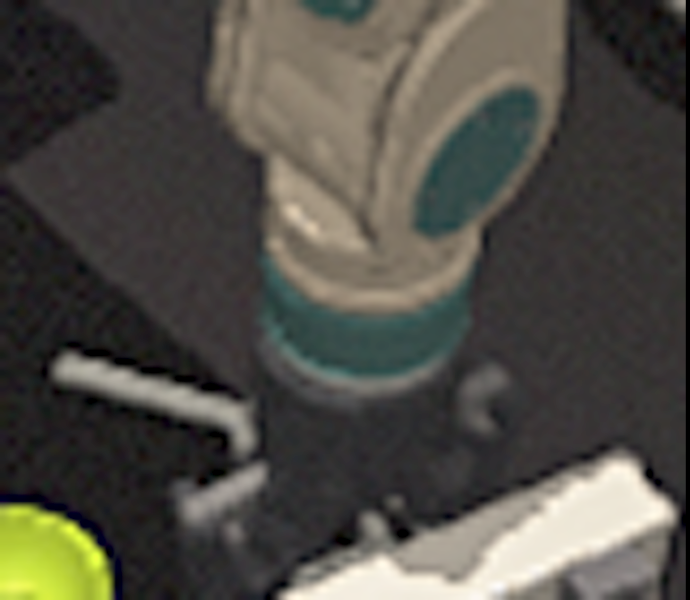

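>>> apply_moves:
  motion:
    - [-1, 0, 2, 0]
    - [-2, 0, 4, 0]
    - [-2, 0, 4, 0]

```text
clock: 13.8
tcp_pos: [0.6566, 0.1082, 0.128]
tool_rot: [0.09, 0.996, 0.002, 0.003]
ft_force: [0.3, -0.5, 3.1]
finger_gap: 0.675
```

>>> apply_moves:
  motion:
    - [0, 0, 0, 0]
    - [0, 0, 0, 0]
    - [0, 0, 0, 0]
    - [0, 0, 0, 0]
    - [0, 0, 0, 0]
    - [0, 0, 0, 0]
  claw: 1

```text
clock: 14.4
tcp_pos: [0.6565, 0.1082, 0.1279]
tool_rot: [0.09, 0.996, 0.002, 0.003]
ft_force: [1.3, 0.1, -0.6]
finger_gap: 0.997
```

Run:
```python
from rc import *
s,p,a=st();print(torack(p),a-YT,s['ft_force'],s['torque'],s['finger_gap'])
snap('rel1',(270,150,350,220),None,9)
```

```text
[-40.4 138.9 127.9] 0.0007980031041636693 [ 1.29131712  0.11874887 -0.60685112] [-0.0073674  -0.03387956 -0.02547618] 0.9965532447152581
```

View pics/rel1.png

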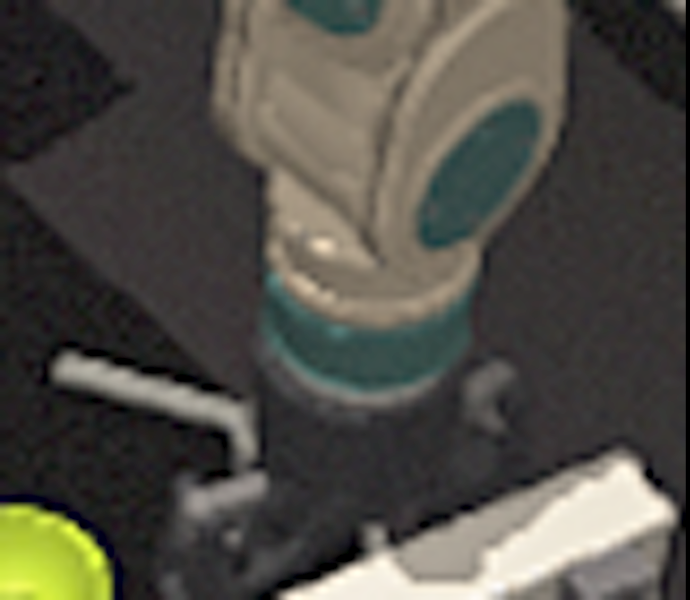

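>>> apply_moves:
  motion:
    - [4, 0, 0, 0]
    - [10, 0, -5, 0]
    - [15, 0, -30, 0]
    - [15, 0, -70, 0]
    - [40, 0, -110, 0]
    - [80, 0, -120, 0]
    - [120, 30, -120, 0]
    - [150, 60, -120, 0]
    - [150, 100, -120, 0]
    - [150, 100, -120, 0]

```text
clock: 15.45
tcp_pos: [0.5254, 0.2366, 0.2484]
tool_rot: [0.087, 0.996, 0.003, 0.004]
ft_force: [0.2, 0.2, -0.6]
finger_gap: 1.002
```

Run:
```python
from rc import *
s,p,a=st();print(torack(p),a-YT,s['ft_force'],s['torque'],s['finger_gap'])
snap('hung',(240,140,360,250),(200,120,320,250),6)
```

```text
[-192.5  241.7  248.4] 0.005700916289625546 [ 0.24186791  0.16489985 -0.64143148] [-0.02070467  0.03399981 -0.03137317] 1.0021645962092556
```

View pics/hung.png

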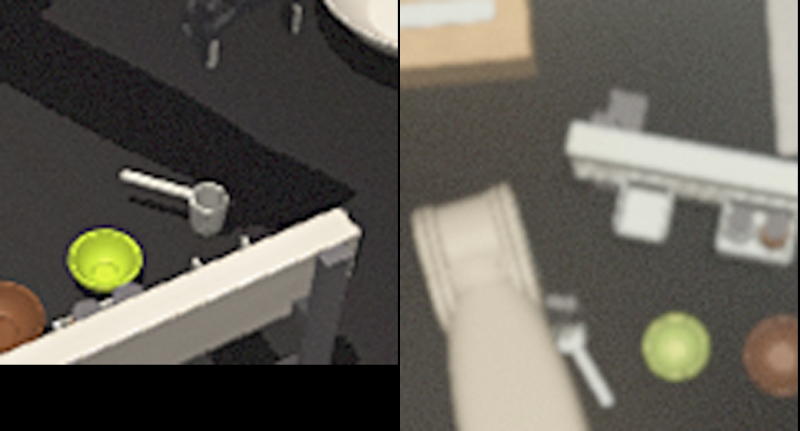

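Run:
```python
from rc import *
Rm=R.from_euler('ZY',[RY,0]).as_matrix()
po=[(Rm,rk(-31.5,139,96))]
overlay('pics/top_hung.png','top',(250,150,300,200),8,po,'pics/oh1.png',(0,-.9))
overlay('pics/scene_hung.png','scene',(285,170,335,220),8,po,'pics/oh2.png',(0,-.8))
cv2.imwrite('pics/oh.png',np.hstack([cv2.imread('pics/oh1.png'),cv2.imread('pics/oh2.png')]))
im=cv2.imread('pics/top_hung.png')
for t0 in (0,.15):
    fit('top',im,(262,160,286,194),RY,[(rk(-31.5,139,96),t0)],bias=(0,-.9),fixy=False)
```

```text
489.78 tilt -2.4 rack [-30.6 137.6  98.7] [ 0.15  0.45 -0.41 -0.35]
443.9 tilt 23.3 rack [-31.1 136.8  96. ] [ 0.06  0.    2.57 -0.56]
```

View pics/oh.png

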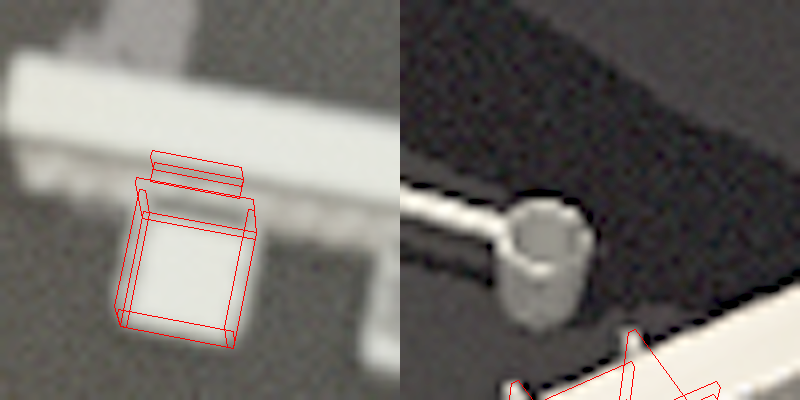

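Run:
```python
from h import *
sh=lambda im,b:cv2.warpAffine(im,np.float32([[1,0,-b[0]],[0,1,-b[1]]]),(560,420),flags=cv2.INTER_CUBIC)
s=sh(cv2.imread('pics/scene_hung.png'),(0,-.8));s0=sh(cv2.imread('pics/scene0.png'),(0,-.8));t=sh(cv2.imread('pics/top0.png'),(0,-.9))
p0=np.array([.5235,.2007,0,.553,0])
rs=(274,190,313,213);rt=(242,211,268,248)
ms=mask(s,rs,38,70);m0=mask(s0,rs,38,70);mt=mask(t,rt,45,130)
for V in ([('scene',m0,rs)],[('scene',ms,rs)],[('top',mt,rt)],[('scene',ms,rs),('top',mt,rt)]):
    f,c=fitpose(STR,V,p0,[0,1,3],p0);print(np.round(f,4),round(c,1))
g=f[:2]-.048*np.array([np.cos(f[3]),np.sin(f[3])]);print(g,shift([*g,.12],f[3]+np.pi))
```

```text
[0.5231 0.2    0.     0.563  0.    ] 21.0
[0.5232 0.2001 0.     0.5628 0.    ] 21.1
[0.5246 0.1998 0.     0.542  0.    ] 26.5
[0.5232 0.1999 0.     0.5598 0.    ] 48.2
[0.48256211 0.17441363] [ 31.9 -65.9 128.  -42.3]
```

>>> apply_moves:
  motion:
    - [10, -20, 20, -8]
    - [20, -40, 50, -16]
    - [32, -66, 80, -25]
    - [32, -66, 110, -33]
    - [32, -66, 128, -42]
    - [32, -66, 128, -42]
    - [32, -66, 128, -42]
  claw: -0.1

```text
clock: 16.25
tcp_pos: [0.4834, 0.1739, 0.1199]
tool_rot: [-0.272, 0.962, 0.001, 0.003]
ft_force: [0.7, -0.0, -0.2]
finger_gap: 0.451
```

Run:
```python
from rc import *
s,p,a=st();print(p,a-np.pi,s['finger_gap'])
print(shift([.4826,.1744,.033],.56+np.pi))
snap('sa',(250,140,330,230),None,7,[p,[.4826,.1744,.042]])
```

```text
[0.48340906 0.17387127 0.119946  ] 0.550693637539132 0.4513945953325762
[ 0.4  0.9 86.9 -0.5]
```

View pics/sa.png

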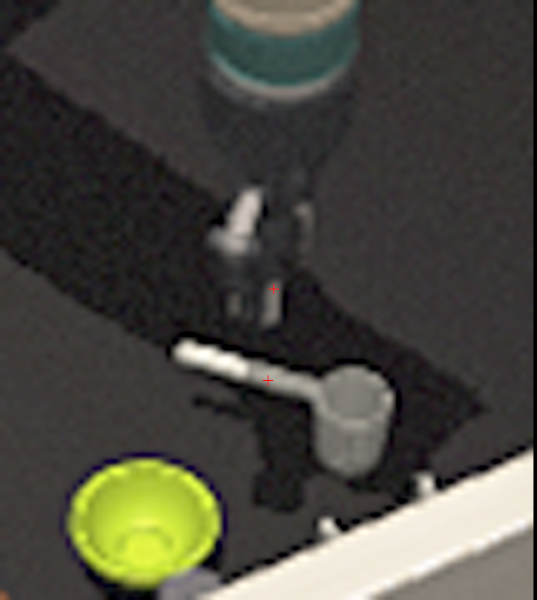

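Handle is centred under the gripper (grip mark at (268,380) on the handle). Going down and gripping.

>>> apply_moves:
  motion:
    - [0, 1, 30, -0.5]
    - [0, 1, 60, -0.5]
    - [0, 1, 78, -0.5]
    - [0, 1, 87, -0.5]
    - [0, 1, 87, -0.5]
    - [0, 1, 87, -0.5]

```text
clock: 16.9
tcp_pos: [0.4858, 0.1758, 0.0351]
tool_rot: [-0.276, 0.961, 0.0, 0.005]
ft_force: [1.2, -0.4, 0.5]
finger_gap: 0.449
```

>>> apply_moves:
  motion:
    - [0, 0, 0, 0]
    - [0, 0, 0, 0]
    - [0, 0, 0, 0]
    - [0, 0, 0, 0]
    - [0, 0, 0, 0]
    - [0, 0, 0, 0]
    - [0, 0, 0, 0]
  claw: -1
  squeeze: 60

```text
clock: 17.6
tcp_pos: [0.487, 0.1759, 0.0362]
tool_rot: [-0.276, 0.961, 0.0, 0.007]
ft_force: [-1.0, -1.0, 6.9]
finger_gap: 0.086
```

>>> apply_moves:
  motion:
    - [0, 0, -10, 0]
    - [0, 0, -40, 0]
    - [0, 0, -80, 0]
    - [0, 0, -120, 0]
    - [0, 0, -160, 0]
    - [0, 0, -160, 0]
    - [0, 0, -160, 0]

```text
clock: 18.3
tcp_pos: [0.4855, 0.1754, 0.1975]
tool_rot: [-0.276, 0.961, 0.0, 0.008]
ft_force: [-0.6, 1.0, -1.1]
finger_gap: 0.092
```

Run:
```python
from rc import *
s,p,a=st();print(p,a-np.pi,s['finger_gap'],s['ft_force'])
snap('sl',(250,90,330,200),None,6)
```

```text
[0.48546639 0.17538241 0.19752009] 0.5594347157619266 0.09207474649183567 [-0.56703353  0.97884831 -1.12988131]
```

View pics/sl.png

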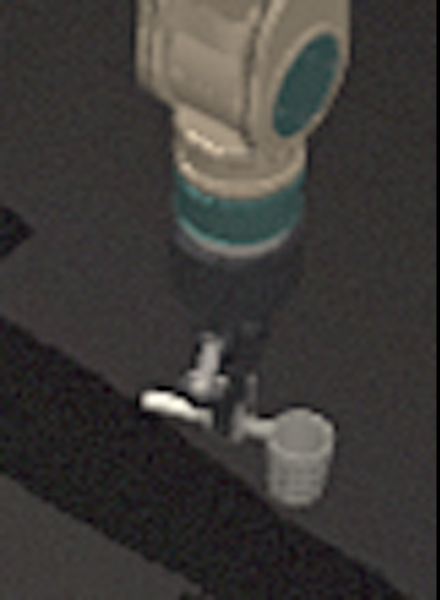

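Run:
```python
from h import *
s,p,a=st();yaw=a-np.pi
im=cv2.warpAffine(cv2.imread('pics/scene_sl.png'),np.float32([[1,0,0],[0,1,.8]]),(560,420),flags=cv2.INTER_CUBIC)
o=p+np.r_[np.array([np.cos(yaw),np.sin(yaw)])*.0434,-.0362]
roi=(292,155,310,177)
m=mask(im,roi,38,75)
p0=np.array([*o,yaw,0])
for free in ([0,1],[0,2,4],[0,1,4]):
    f,c=fitpose(STR,[('scene',m,roi)],p0,free,p0);print(np.round((f-p0)[:3]*1000,1),np.degrees(f[4]),round(c,1))
S=12;c=cv2.resize(im[150:180,270:315],None,fx=S,fy=S,interpolation=cv2.INTER_CUBIC);c=np.clip((c/255.)**.6*255,0,255).astype(np.uint8)
Rm=R.from_euler('ZY',[yaw,0]).as_matrix()
for b in STR:
    q=(P('scene',b@Rm.T+o)-[269.5,149.5])*S;cv2.polylines(c,[cv2.convexHull(np.round(q).astype(np.int32))],True,(0,0,255),1)
cv2.imwrite('pics/ovs.png',c)
```

```text
[ 1.7 -0.1  0. ] 0.0 8.9
[3.3 0.  1.9] -2.9250470039977623 8.6
[2.4 1.6 0. ] -2.78096077289535 8.5
```

View pics/ovs.png

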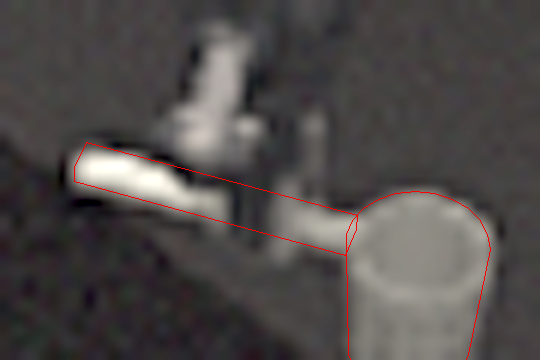

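Run:
```python
from h import *
print(shift(rk(-77,138.5,205),YT), shift(rk(-110,138.5,205),YT))
```

```text
[ -83.2 -123.8   -9.2   42.4] [ -58.9 -101.5   -9.2   42.4]
```

>>> apply_moves:
  motion:
    - [-5, -10, -9, 8]
    - [-15, -25, -9, 16]
    - [-28, -48, -9, 24]
    - [-43, -73, -9, 32]
    - [-55, -95, -9, 40]
    - [-59, -102, -9, 42.4]
    - [-67, -109, -9, 42.4]
    - [-75, -116, -9, 42.4]
    - [-83, -124, -9, 42.4]
    - [-83, -124, -9, 42.4]
    - [-83, -124, -9, 42.4]

```text
clock: 19.45
tcp_pos: [0.6201, 0.1142, 0.2059]
tool_rot: [0.09, 0.996, 0.002, 0.005]
ft_force: [-0.7, 0.1, -0.6]
finger_gap: 0.089
```

Run:
```python
from h import *
s,p,a=st();print(torack(p),a-YT,s['finger_gap'],s['ft_force'],shift(rk(-77,138.5,140),YT))
snap('so',(270,130,350,220),None,7)
o=rk(-32.5,138.5,0)
im=cv2.imread('pics/scene_so.png');S=12
c=cv2.resize(im[150:200,285:335],None,fx=S,fy=S,interpolation=cv2.INTER_CUBIC);c=np.clip((c/255.)**.6*255,0,255).astype(np.uint8)
yaw=a-np.pi;Rm=R.from_euler('ZY',[yaw,0]).as_matrix();o=p+np.r_[np.array([np.cos(yaw),np.sin(yaw)])*.0445,-.0362];print(torack(o))
Rc=R.from_euler('ZY',[RY,0]).as_matrix()
for parts,Rm_,o_,col in((STR,Rm,o,(0,0,255)),(CADDY,Rc,rk(-31.5,138.5,96),(0,255,0))):
  for b in parts:
    q=(P('scene',b@Rm_.T+o_)+[0,-.8]-[284.5,149.5])*S;cv2.polylines(c,[cv2.convexHull(np.round(q).astype(np.int32))],True,col,1)
cv2.imwrite('pics/ovso.png',c)
```

```text
[-77.3 138.3 205.9] 0.0006933303650815681 0.08942053462414813 [-0.66162083  0.14920879 -0.63256075] [-0.3  0.2 65.9  0. ]
[-32.8 138.3 169.7]
```

View pics/ovso.png

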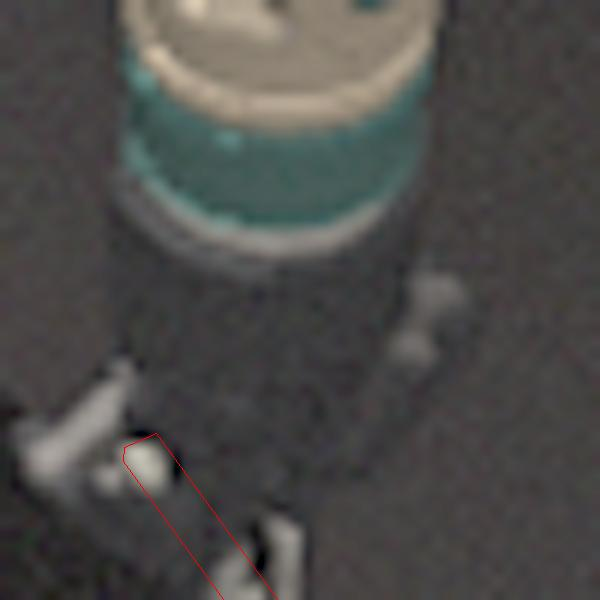

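Run:
```python
from h import *
s,p,a=st()
im=cv2.imread('pics/scene_so.png');S=12
c=cv2.resize(im[175:225,285:335],None,fx=S,fy=S,interpolation=cv2.INTER_CUBIC);c=np.clip((c/255.)**.6*255,0,255).astype(np.uint8)
yaw=a-np.pi;Rm=R.from_euler('ZY',[yaw,0]).as_matrix();o=p+np.r_[np.array([np.cos(yaw),np.sin(yaw)])*.0445,-.0362]
Rc=R.from_euler('ZY',[RY,0]).as_matrix()
for parts,Rm_,o_,col in((STR,Rm,o,(0,0,255)),(CADDY,Rc,rk(-31.5,138.5,96),(0,255,0))):
  for b in parts:
    q=(P('scene',b@Rm_.T+o_)+[0,-.8]-[284.5,174.5])*S;cv2.polylines(c,[cv2.convexHull(np.round(q).astype(np.int32))],True,col,1)
cv2.imwrite('pics/ovso.png',c)
```

```text
(no output)
```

View pics/ovso.png

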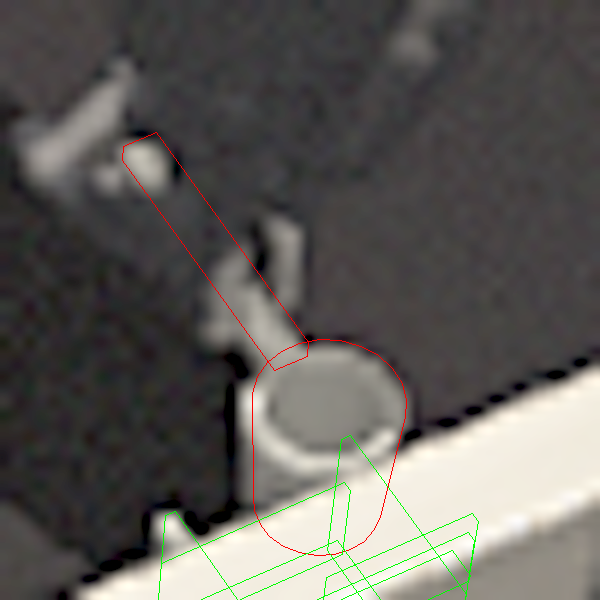

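>>> apply_moves:
  motion:
    - [0, 0, 10, 0]
    - [0, 0, 22, 0]
    - [0, 0, 34, 0]
    - [0, 0, 46, 0]
    - [0, 0, 56, 0]
    - [0, 0, 63, 0]
    - [0, 0, 66, 0]
    - [0, 0, 66, 0]

```text
clock: 20.3
tcp_pos: [0.6203, 0.1145, 0.1395]
tool_rot: [0.09, 0.996, 0.002, 0.005]
ft_force: [-0.1, 0.9, -0.8]
finger_gap: 0.091
```

>>> apply_moves:
  motion:
    - [0, 0, 1, 0]
    - [0, 0, 3, 0]
    - [0, 0, 4, 0]
    - [0, 0, 4, 0]

```text
clock: 20.7
tcp_pos: [0.6205, 0.1146, 0.1359]
tool_rot: [0.09, 0.996, 0.002, 0.005]
ft_force: [-0.6, 1.2, 0.4]
finger_gap: 0.092
```

>>> apply_moves:
  motion:
    - [0, 0, 1, 0]
    - [0, 0, 1, 0]
    - [0, 0, 1, 0]
    - [0, 0, 1, 0]
    - [0, 0, 1, 0]
    - [0, 0, 1, 0]
  claw: -0.5

```text
clock: 21.3
tcp_pos: [0.6206, 0.1146, 0.1349]
tool_rot: [0.09, 0.996, 0.002, 0.005]
ft_force: [-0.3, 0.1, 0.5]
finger_gap: 0.249
```

>>> apply_moves:
  motion:
    - [0, 0, -8, 0]
    - [0, 0, -25, 0]
    - [0, 0, -50, 0]
    - [10, 0, -80, 0]
    - [50, 0, -110, 0]
    - [90, 0, -120, 0]
    - [120, 40, -120, 0]
    - [140, 80, -120, 0]
    - [150, 120, -120, 0]
    - [150, 120, -120, 0]

```text
clock: 22.3
tcp_pos: [0.4926, 0.263, 0.2553]
tool_rot: [0.087, 0.996, 0.004, 0.006]
ft_force: [-0.1, -0.2, 0.3]
finger_gap: 0.25
```

Run:
```python
from h import *
s,p,a=st();print(torack(p),s['ft_force'])
snap('fin',(240,140,360,250),(200,120,320,250),6)
Rc=R.from_euler('ZY',[RY,0]).as_matrix();S=8;out=[]
for n,(u0,v0),b_ in (('top',(250,150),-.9),('scene',(285,170),-.8)):
  im=cv2.imread(f'pics/{n}_fin.png')
  c=cv2.resize(im[v0:v0+50,u0:u0+50],None,fx=S,fy=S,interpolation=cv2.INTER_CUBIC);c=np.clip((c/255.)**.6*255,0,255).astype(np.uint8);out.append(c.copy())
  for parts,o_,col in((STR,rk(-32.5,138.5,99),(0,0,255)),(CADDY,rk(-31.5,138.5,96),(0,255,0))):
   for b in parts:
    q=(P(n,b@Rc.T+o_)+[0,b_]-[u0-.5,v0-.5])*S;cv2.polylines(c,[cv2.convexHull(np.round(q).astype(np.int32))],True,col,1)
  out.append(c)
cv2.imwrite('pics/ovfin.png',cv2.resize(np.vstack([np.hstack(out[:2]),np.hstack(out[2:])]),(600,600)))
```

```text
[-229.5  261.7  255.3] [-0.06276962 -0.17187636  0.31798675]
```

View pics/fin.png

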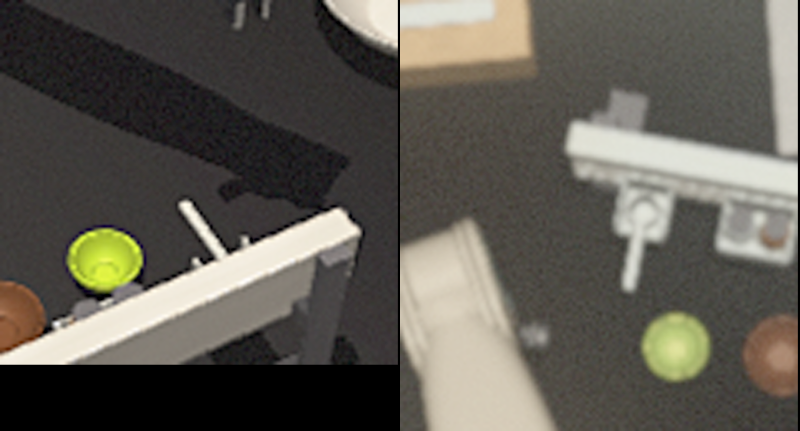

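View pics/ovfin.png

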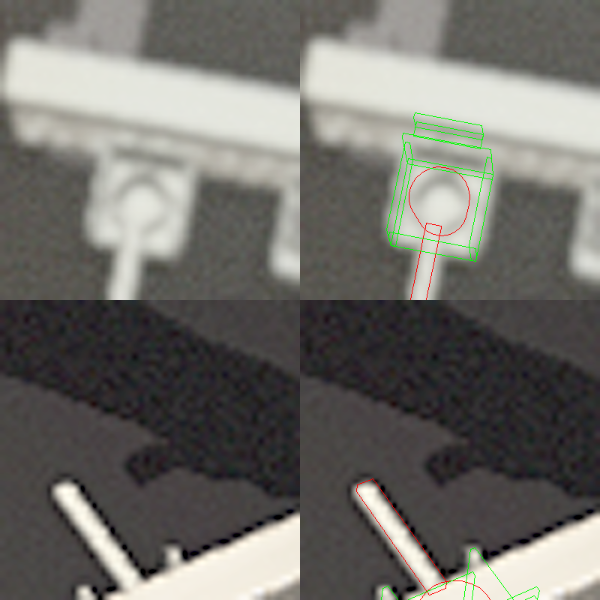

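Run:
```python
from bench import manip, observe
print(observe()['clock']); print(manip.close_job())
```

```text
22.4
the job is handed in; nothing more can be done
None
```

I hung the caddy in the empty bay by its own hook, stood the strainer upright on its floor with the handle out over the front wall, and handed the job in at 22.4 s.

**Hanging the caddy:** I tipped it by pushing its back edge against the rack's top edge. The camera fit gave about 35°, not the 45° I aimed for, because it slipped a few millimetres in the grip. That was still enough: I slid the lip diagonally into the groove, let it down by lowering the gripper, and released it.

**Last checks:**
- **Position:** both cameras matched the level hung pose to within about 1 pixel (3 to 4 mm), near 3 mm off mid-bay. The strainer overlay matched upright on the floor, within a few millimetres of centre and with the handle straight to the front.
- **Contact:** the wrist force at the end was near zero, with the gripper well clear.
- **Other things on the counter:** the ones in my last pictures looked unmoved, but I did not measure them. The jar, lid and tin were not in those views.

**What did not agree:**
- The two cameras differed by about 10 mm in x on the first caddy fit. I corrected for this with a fixed pixel shift of about 0.8 to 0.9.
- A fit of the hung caddy's tilt from the top view alone was ambiguous: −2° or +23°, with a slightly better score for +23°. I took it as level because the wall tips in the scene camera fit level and not 23°.

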